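# Clear the sanding turntable and tighten its lock collar

### The arm

A 7-joint arm with a two-finger parallel gripper is mounted at the origin on the work surface. World frame = base frame: x ahead of the robot, y to its left, z up, the work surface at z = 0. Lengths are in m, angles in rad, forces in N, time in s.
With the tool pointing down it reaches from about 0.35 to 0.9 m from the base axis. Payload 7.2 kg.
Tool frame: the origin (TCP) lies between the finger pads; the fingertips stand 14 mm ahead of it and the grasp point (between the pads) lies 5 mm behind it; z points along the fingers, y is the direction in which the jaws open and shut (so a half turn about z gives the same grasp; the last joint's range is limited). The gripper opens to 88 mm and grips with 3 to 60 N. Pads are 20 mm wide; open, the fingers measure 115 mm over their backs; the gripper's body (75 mm by 178 mm) begins 61 mm behind the grasp point.
Start: joints at [1.211, 0.411, -0.013, 1.596, 0.006, 1.134, -0.082], TCP at [0.18, -0.599, 0.237] pointing down, gripper open.
Joint ranges: [-2.95, 2.95], [-0.29, 1.99], [-1.47, 1.44], [0.14, 2.54], [-1.03, 4.17], [0.13, 1.85], [-2.86, 2.86]. Speed limits (rad/s): [2.39, 2.39, 3.01, 3.01, 3.14, 3.14, 3.14].

### API

Orientations are given as a unit quaternion [x, y, z, w].
In Python, from rig import state, vision, ctrl gives the robot as it stands.
- The arm moves only by the shell command python3 -m inch 'ROWS' [FORCE]. ROWS is a JSON object of lists of equal length, an entry for each row: "dp": the shift along the tool's x, y, z scaled (see below), a list of three; "dr": the turn, a rotation vector about the tool's x, y, z scaled (see below), a list of three; "fingers": the gripper's target within -1 to 1 (shut at 1, half-way at 0, fully open at -1). A call has exactly 5 rows; each row shifts and turns the commanded pose from where the row before left it, along the tool's axes as they then stand; what a row does not reach is not made up. The controller multiplies each number of a shift by 0.15 m and each number of a turn by pi/4 rad. A row lasts 1/10 s, in which the tool goes at most 50 mm and 8.59 degrees, less where a joint would pass 70% of its speed; a pose out of reach is approached as far as the arm can. A call with a number of a shift or a turn outside -1 to 1 is refused whole. A call with a gripper value outside its range is refused whole. The fingers move at their own pace and stop on an object; FORCE is the grip in N (left out, the last holds). Time passes only in rows, so rows that do not move let the fingers close, or fill a call up. It gives the time, the measured TCP pose, the force and the opening at its end, in the units of the state.
- state(): the state, without advancing time (a new reading comes with each control period).
- vision.get_image(name): name is "scene" or "top" or "wrist"; returns (picture, depth): 420x560x3 uint8, red, green, blue; 420x560 float32, m along the optical axis (not along the pixel's ray), 0 where there is no reading.
- vision.camera_info(name): a dict with "mtx" (3x3 intrinsics, pixels), "rvec" (rotation vector, rad) and "tvec" (3), from world to camera coordinates, as OpenCV has them; the wrist camera has in their place "T_tool_cam" (4x4, takes a point from camera to tool coordinates, whose origin is the TCP and whose axes are the flange's). Camera axes: x right, y down, z forward; pixel columns grow to the right and rows downward; lengths in m; the calibration is good to about 2 mm. A picture is of the moment at which its call begins: read the wrist's pose just before it. camera_info takes no time and is no camera call.
- ctrl.close_job(): hands the job in, once; it reports no verdict.
The state is a dict: "t": time; "joints": joint angles; "joint_velocities": joint speeds; "effort": joint torques, N m; "eef_pos": TCP position; "ee_rot": TCP orientation; "contact_force": force on the tool from outside, world axes, zero at the start; "torque": the same for the moment, N m; "gripper_width": finger opening in m.
Only numpy, scipy, OpenCV 4.12 (cv2) and the standard library are available. Lean on these libraries where they do the work, as an engineer would, in place of code of your own. Each camera call takes 0.05 s, during which the arm holds its last target.

### The job

Put every wood offcut that litters the sanding turntable into the plywood scrap bin. Then take the two-pin spanner, set both its pins well down into the two holes of the lock collar and turn the collar with it clockwise (seen from above), re-setting the pins as often as needed, until it comes up tight against its stop. Finally put the spanner back on its wooden rest as you found it, upright with its pins in the slot, and leave the bottle, the pot of sticks and the log slice alone.

Things in the scene. Friction and masses are not known exactly. Their poses are not given: they have to be found in the camera images.
- collar_top (a point): Centre of the top face of the turntable's steel lock collar, a plain disc 96 mm across and 16 mm thick, on the axis about which it turns. It lies on the turntable, so the turntable's top is 16 mm below this point. z up; x points to pin hole a and turns with the collar.
- collar_hole_a (a point): Centre of the mouth, level with the collar's top face, of the first pin hole: round, 12 mm across, 12 mm deep, vertical, 24 mm from the collar's axis.
- collar_hole_b (a point): The same for the second pin hole, directly opposite (48 mm from the first).
- collar (a joint): How far the collar has been turned clockwise as seen from above (rad): starts slack between 0 and 0.3; it comes hard up against its stop, fully tight, at 2.0, so it usually takes two or more bites of the spanner (the holes are alike, so the pins may be re-set either way round). A steady drag of about 0.12 N m; it stays where it is left. Turning it clockwise lowers its yaw by the same angle.
- turntable: The round sanding turntable, fixed to the bench, motor below (it does not turn): origin at the bench, on its axis. A grey round foot 264 mm across up to 22 mm high, on it a dark disc 240 mm across whose top is 36 mm above the bench. The collar sits in the middle of that disc.
- spanner_grip (a point): Centre of the upright wooden grip of the two-pin spanner: a block 46 mm along the spanner's x, 16 mm along y (grasp it across these 16 mm) and 46 mm high. Under the grip a flat steel plate, 76 mm (x) by 36 mm (y) and 8 mm thick, its top 23 mm below this point; under the plate two round pins point down, on the x axis. Spanner frame: z up out of the grip, x along the line of the two pins. Weighs about 0.25 kg. It works either way round (half a turn).
- spanner_mid (a point): Point midway between the tips of the spanner's two pins, 47 mm below spanner_grip; same axes. The pins are 48 mm apart, 8 mm thick, 16 mm long below the plate, tapered to 4 mm over the last 4 mm.
- pin_a (a point): Tip (lowest point) of one pin of the spanner, at x = +24 mm.
- pin_b (a point): Tip of the other pin, at x = -24 mm.
- spanner: The whole two-pin spanner (steel plate and pins, dark wooden grip); origin at spanner_mid.
- rest_seat (a point): The spanner's fixed wooden rest: a block 110 mm (x) by 60 mm (y), 30 mm high, with a slot 18 mm wide and 24 mm deep along its whole length in x. This point is the centre of the slot at the height of the rails' top (30 mm above the bench). The spanner rests with its plate lying on both rails, its pins hanging in the slot, its x along the slot (either way round); spanner_mid is then 16 mm below this point.
- bin_in (a point): Centre of the inner floor (5 mm above the bench) of the open plywood scrap bin, fixed; outside 170 mm (x) by 200 mm (y), walls 5 mm thick, rim 80 mm above the bench.
- glue: Bystander: white bottle with a thin nozzle, 42 mm across, 98 mm high, origin under its foot. Leave alone.
- stickpot: Bystander: small wooden pot full of sticks, 56 mm across, 82 mm high, origin under its foot. Leave alone.
- logslice: Bystander: slice of log with bark, 104 mm across, 21 mm high, origin under it. Leave alone.
- offcut0_c (a point): Centre of a chunky block offcut of wood, 40 x 24 x 22 mm along its x, y, z, about 20 g, lying loose on the turntable's disc beside the collar (None if it is absent in this run).
- offcut1_c (a point): Centre of a chunky block offcut of wood, 34 x 28 x 24 mm along its x, y, z, about 20 g, lying loose on the turntable's disc beside the collar (None if it is absent in this run).
- offcut2_c (a point): Centre of a chunky block offcut of wood, 46 x 22 x 20 mm along its x, y, z, about 20 g, lying loose on the turntable's disc beside the collar (None if it is absent in this run).
- offcut3_c (a point): Centre of a chunky block offcut of wood, 38 x 26 x 20 mm along its x, y, z, about 20 g, lying loose on the turntable's disc beside the collar (None if it is absent in this run).
- offcut4_c (a point): Centre of a chunky block offcut of wood, 44 x 26 x 24 mm along its x, y, z, about 20 g, lying loose on the turntable's disc beside the collar (None if it is absent in this run).

How it is judged:
By the outcome, as a careful person would: the job done as asked, in the order asked, and still so for the second after the job is handed in, with the robot touching nothing.
Of offcut0, offcut1, offcut2, offcut3, offcut4 only 3 to 5 are there at a start; the rules pass over those that are not, and their reading is None.
At some moment in a run one of offcut0, offcut1, offcut2, offcut3, offcut4 may be knocked a few centimetres aside while the robot is not near it.
It also fails if it takes over 208 s, if anything falls off the work surface, if the arm or the gripper's body presses on something with over 40 N, if the wrist force passes 120 N, or if a joint passes its speed limit or range.

## Working session

There is one attempt and no reset: what is moved stays moved. The work goes in short steps, Python scripts to look and compute and a shell command to move; the robot and the scene stay as the last step left them, time stands still between calls to the robot, and variables do not carry over. Pictures are saved under pics/ and viewed, and the job is handed in when it is done.

```bash
ls; mkdir -p pics; python3 - <<'E'
from rig import state, vision, ctrl
import cv2
s=state(); print(s)
for n in ["scene","top","wrist"]:
    im,d=vision.get_image(n); cv2.imwrite(f"pics/{n}0.png",im[:,:,::-1]); print(n,vision.camera_info(n))
E
```

```text
pics
{'t': 0.0, 'joints': array([ 1.21079314,  0.41191139, -0.0127202 ,  1.59702848,  0.0055895 ,
        1.13431206, -0.08219959]), 'joint_velocities': array([ 0.00090727, -0.00196454,  0.00055784, -0.00041213,  0.00043665,
       -0.00029966,  0.0008055 ]), 'effort': array([ 8.86565795e-05, -5.87955201e+01,  6.41123336e-01, -2.91075236e+01,
       -5.40284207e-02,  1.81050872e-02,  1.12335858e-04]), 'eef_pos': array([ 0.1796291 , -0.59812481,  0.23580824]), 'ee_rot': array([ 9.89372867e-01,  1.45398318e-01, -1.68491553e-04, -7.94232637e-04]), 'contact_force': array([ 0.03033127, -1.32523405,  0.31154512]), 'torque': array([-0.02113454, -0.03692682,  0.00309063]), 'gripper_width': 0.08772648026457656}
scene {'mtx': array([[404.44822123,   0.        , 277.10427994],
       [  0.        , 404.44822123, 200.23649516],
       [  0.        ,   0.        ,   1.        ]]), 'rvec': array([ 1.63500013,  1.83053319, -0.80027465]), 'tvec': array([ 0.07896158, -0.36403369,  1.34703085])}
top {'mtx': array([[506.50777081,   0.        , 277.78803583],
       [  0.        , 506.50777081, 216.54224681],
       [  0.        ,   0.        ,   1.        ]]), 'rvec': array([ 2.1141498 , -2.10771564,  0.22510763]), 'tvec': array([-0.00466188,  0.62271023,  1.26719535])}
wrist {'mtx': array([[324.86444159,   0.        , 277.58169101],
       [  0.        , 324.86444159, 213.75550991],
       [  0.        ,   0.        ,   1.        ]]), 'T_tool_cam': array([[-4.36034808e-04, -9.65303475e-01, -2.61130256e-01,
         7.07840433e-02],
       [ 9.99999898e-01, -3.89912895e-04, -2.28431943e-04,
         1.07870626e-03],
       [ 1.18688094e-04, -2.61130329e-01,  9.65303547e-01,
        -1.48971379e-01],
       [ 0.00000000e+00,  0.00000000e+00,  0.00000000e+00,
         1.00000000e+00]])}
```

View pics/scene0.png

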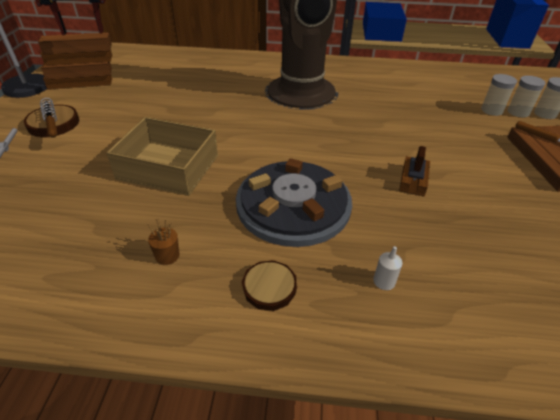

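View pics/top0.png

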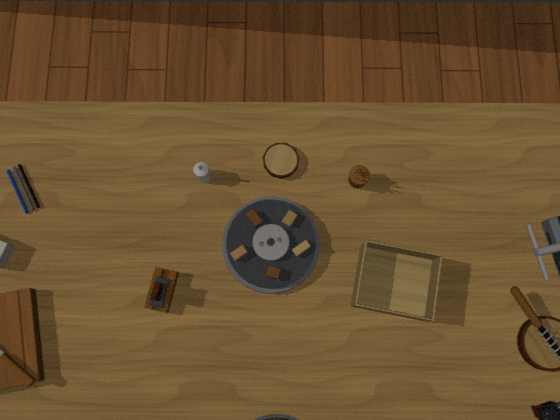

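View pics/wrist0.png

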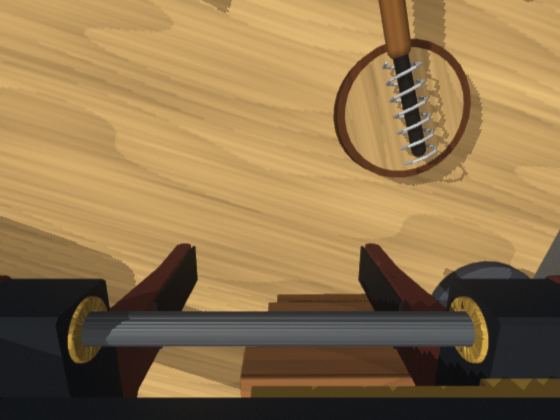

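```bash
cat > h.py <<'E'
import numpy as np, cv2
from scipy.spatial.transform import Rotation as R
from rig import state, vision, ctrl
def cam(n,s=None):
    c=vision.camera_info(n); K=c["mtx"]
    if n=="wrist":
        s=s or state(); T=np.eye(4); T[:3,:3]=R.from_quat(s["ee_rot"]).as_matrix(); T[:3,3]=s["eef_pos"]
        W=T@c["T_tool_cam"]; return K,W[:3,:3],W[:3,3]
    Rm=cv2.Rodrigues(c["rvec"])[0]; return K,Rm.T,-Rm.T@c["tvec"]
def plane(C,u,v,z):
    K,Rw,o=C; d=Rw@np.linalg.solve(K,[u,v,1.]); return o+d*(z-o[2])/d[2]
def proj(C,p):
    K,Rw,o=C; q=K@(Rw.T@(np.asarray(p)-o)); return q[:2]/q[2]
def cloud(C,d):
    K,Rw,o=C; v,u=np.mgrid[:d.shape[0],:d.shape[1]]
    r=np.stack([(u-K[0,2])/K[0,0],(v-K[1,2])/K[1,1],np.ones_like(d)],-1)*d[...,None]
    return r@Rw.T+o
def shot(n,name,crop=None,scale=1):
    s=state(); C=cam(n,s); im,d=vision.get_image(n)
    np.savez(f"pics/{name}.npz",im=im,d=d,K=C[0],R=C[1],o=C[2])
    a=im
    if crop: x0,y0,x1,y1=crop; a=im[y0:y1,x0:x1]
    a=cv2.resize(a,None,fx=scale,fy=scale,interpolation=cv2.INTER_CUBIC) if scale!=1 else a
    cv2.imwrite(f"pics/{name}.png",a[:,:,::-1]); return C,im,d
def go(p,yaw=None):
    """yaw = world yaw of the JAW axis (tool y) mod pi; tool pointing down. prints dp total units, dr units"""
    s=state(); q=R.from_quat(s["ee_rot"]); M=q.as_matrix()
    dpos=M.T@(np.asarray(p)-s["eef_pos"])
    print("t",round(s["t"],2),"now",s["eef_pos"].round(4),"jawyaw",round(np.degrees(np.arctan2(M[1,1],M[0,1])),2),"j7",s["joints"][6].round(2),"w",s["gripper_width"].round(4),"F",s["contact_force"].round(1))
    if yaw is not None:
        best=[]
        for k in (0,1):
            a=yaw+k*np.pi; y=np.array([np.cos(a),np.sin(a),0]); z=np.array([0,0,-1.]); x=np.cross(y,z)
            T=np.stack([x,y,z],1); rv=R.from_matrix(M.T@T).as_rotvec(); best.append((np.linalg.norm(rv),rv))
        best.sort(key=lambda b:b[0])
        for b,rv in best: print(" dr tot units",(rv/(np.pi/4)).round(3),"deg",np.degrees(b).round(1),"rows>=",np.ceil(np.degrees(b)/8.59))
    print(" dp tot units (tool axes now)",(dpos/0.15).round(3),"rows>=",np.ceil(np.linalg.norm(dpos)/0.05))
E
python3 - <<'E'
from h import *
C,im,d=shot("top","t1",(215,190,325,300),6)
C,im,d=shot("top","t2",(130,250,200,330),7)
P=cloud(C,d)
for u,v in [(270,242),(150,250),(400,260),(300,240),(290,218),(255,218),(239,253),(273,271),(400,281),(163,290)]: print(u,v,P[v,u].round(4))
E
```

```text
270 242 [0.5565 0.0175 0.0559]
150 250 [ 3.4370e-01 -1.0000e-03  1.3695e+00]
400 260 [ 0.5165 -0.3338  0.0057]
300 240 [ 0.5649 -0.0621  0.0389]
290 218 [ 0.6208 -0.0351  0.057 ]
255 218 [0.6204 0.0575 0.0572]
239 253 [0.5269 0.0981 0.0577]
273 271 [0.4799 0.0092 0.061 ]
400 281 [ 0.4597 -0.3306  0.0076]
163 290 [0.4318 0.2953 0.0402]
```

View pics/t1.png

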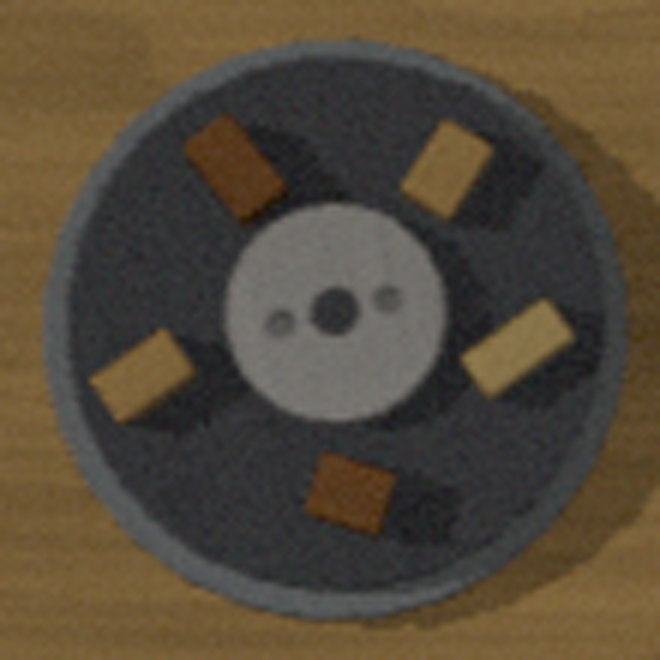

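View pics/t2.png

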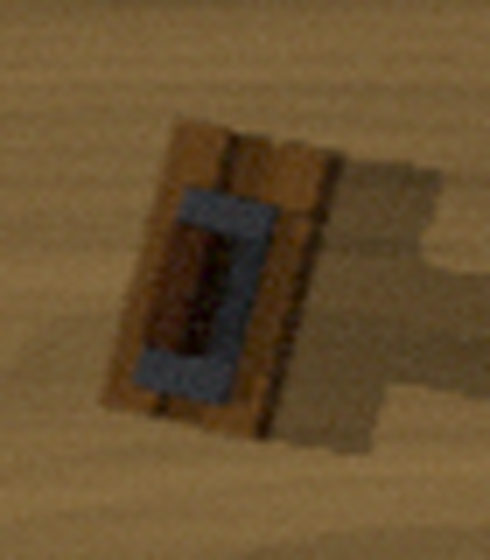

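```bash
python3 - <<'E'
from h import *
C=cam("top")
f=lambda p,z,o=(215,190),k=6: plane(C,o[0]+p[0]/k,o[1]+p[1]/k,z)
c=f((335,312),.052); print("collar",c.round(4), "holes",f((281,323),.052).round(4),f((389,299),.052).round(4), "edges", f((223,312),.052).round(4), f((446,312),.052).round(4),f((335,202),.052).round(4),f((335,422),.052).round(4))
O={'A':[(225,115),(185,152),(245,215),(288,187)],'B':[(445,122),(493,150),(450,218),(400,185)],'C':[(543,298),(575,338),(492,398),(460,357)],'D':[(322,453),(395,472),(380,530),(306,508)],'E':[(165,330),(195,372),(122,420),(90,380)]}
for k,v in O.items():
    W=np.array([f(p,.058)[:2] for p in v]); r=cv2.minAreaRect(W.astype(np.float32)*1000)
    e=W-np.roll(W,1,0); L=np.linalg.norm(e,axis=1); i=L.argmax(); ctr=W.mean(0)
    print(k,ctr.round(4),"edges mm",(L*1e3).round(0),"long yaw",np.degrees(np.arctan2(e[i][1],e[i][0])).round(0)%180,"rad yaw",np.degrees(np.arctan2(*(ctr-c[:2])[::-1])).round(0),"r",np.linalg.norm(ctr-c[:2]).round(3))
print("plate",[f(p,.038,(130,250),7).round(4) for p in [(185,187),(278,208),(225,403),(135,385),(206,296)]])
for uv in [(367,242),(441,256),(435,320),(354,307)]: print("bin rim",plane(C,*uv,.08).round(3))
s=shot("top","t3",(345,225,455,335),5)
E
```

```text
collar [0.5571 0.0153 0.052 ] holes [0.5522 0.039  0.052 ] [ 0.563  -0.0083  0.052 ] edges [0.557  0.0644 0.052 ] [ 0.5573 -0.0334  0.052 ] [0.6063 0.0156 0.052 ] [0.5087 0.015  0.052 ]
A [0.6206 0.0594] edges mm [43. 24. 39. 23.] long yaw 41.0 rad yaw 35.0 r 0.077
B [ 0.6203 -0.0338] edges mm [35. 25. 36. 26.] long yaw 148.0 rad yaw -38.0 r 0.08
C [ 0.5407 -0.0644] edges mm [45. 22. 45. 23.] long yaw 126.0 rad yaw -102.0 r 0.081
D [0.4782 0.008 ] edges mm [25. 33. 26. 33.] long yaw 74.0 rad yaw -175.0 r 0.079
E [0.528  0.0985] edges mm [39. 23. 38. 23.] long yaw 124.0 rad yaw 109.0 r 0.088
plate [array([0.4664, 0.3147, 0.038 ]), array([0.4587, 0.2796, 0.038 ]), array([0.3868, 0.2958, 0.038 ]), array([0.3933, 0.3294, 0.038 ]), array([0.426 , 0.3048, 0.038 ])]
bin rim [ 0.553 -0.233  0.08 ]
bin rim [ 0.518 -0.421  0.08 ]
bin rim [ 0.357 -0.396  0.08 ]
bin rim [ 0.388 -0.195  0.08 ]
```

View pics/t3.png

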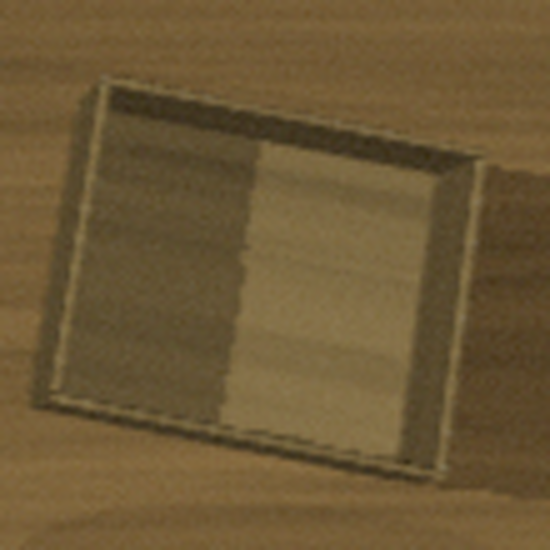

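```bash
python3 - <<'E'
from h import *
go([0.5454,-0.0709,0.16],np.radians(36))
E
```

```text
Traceback (most recent call last):
  File "h.py", line 29, in go
    print("t",round(s["t"],2),"now",s["eef_pos"].round(4),"jawyaw",round(np.degrees(np.arctan2(M[1,1],M[0,1])),2),"j7",s["joints"][6].round(2),"w",s["gripper_width"].round(4),"F",s["contact_force"].round(1))
                                                                                                                                                   ^^^^^^^^^^^^^^^^^^^^^^^^
AttributeError: 'float' object has no attribute 'round'
```

```bash
sed -i 's/s\["gripper_width"\].round(4)/round(float(s["gripper_width"]),4)/' h.py; python3 - <<'E'
from h import *
go([0.5454,-0.0709,0.16],np.radians(36))
E
```

```text
t 0.3 now [ 0.1798 -0.5984  0.2364] jawyaw -73.28 j7 -0.08 w 0.0874 F [-0.2  1.   0.2]
 dr tot units [-1.000e-03  0.000e+00  1.572e+00] deg 70.7 rows>= 9.0
 dr tot units [-1.000e-03 -1.000e-03 -2.428e+00] deg 109.3 rows>= 13.0
 dp tot units (tool axes now) [ 3.346 -2.666  0.51 ] rows>= 13.0
```

```bash
R='x'; 
python3 -m inch '{"dp":[[0.223,-0.178,0.034],[0.223,-0.178,0.034],[0.223,-0.178,0.034],[0.223,-0.178,0.034],[0.223,-0.178,0.034]],"dr":[[0,0,0],[0,0,0],[0,0,0],[0,0,0],[0,0,0]],"fingers":[0,0,0,0,0]}' 20
python3 -m inch '{"dp":[[0.223,-0.178,0.034],[0.223,-0.178,0.034],[0.223,-0.178,0.034],[0.223,-0.178,0.034],[0.223,-0.178,0.034]],"dr":[[0,0,0],[0,0,0],[0,0,0],[0,0,0],[0,0,0]],"fingers":[0,0,0,0,0]}'
python3 -m inch '{"dp":[[0.223,-0.178,0.034],[0.223,-0.178,0.034],[0.223,-0.178,0.034],[0.223,-0.178,0.034],[0.223,-0.178,0.034]],"dr":[[0,0,0],[0,0,0],[0,0,0],[0,0,0],[0,0,0]],"fingers":[0,0,0,0,0]}'
python3 -m inch '{"dp":[[0,0,0],[0,0,0],[0,0,0],[0,0,0],[0,0,0]],"dr":[[0,0,-0.162],[0,0,-0.162],[0,0,-0.162],[0,0,-0.162],[0,0,-0.162]],"fingers":[0,0,0,0,0]}'
python3 -m inch '{"dp":[[0,0,0],[0,0,0],[0,0,0],[0,0,0],[0,0,0]],"dr":[[0,0,-0.162],[0,0,-0.162],[0,0,-0.162],[0,0,-0.162],[0,0,-0.162]],"fingers":[0,0,0,0,0]}'
python3 -m inch '{"dp":[[0,0,0],[0,0,0],[0,0,0],[0,0,0],[0,0,0]],"dr":[[0,0,-0.162],[0,0,-0.162],[0,0,-0.162],[0,0,-0.162],[0,0,-0.162]],"fingers":[0,0,0,0,0]}'
python3 - <<'E'
from h import *
go([0.5454,-0.0709,0.055],np.radians(36))
shot("wrist","w1")
E
```

```text
t: 0.8
eef_pos: [0.3023, -0.4211, 0.2111]
ee_rot: [0.989, 0.145, 0.0, 0.0]
contact_force: [-0.4, -0.8, -0.1]
gripper_width: 0.0511
t: 1.3
eef_pos: [0.4241, -0.2452, 0.1857]
ee_rot: [0.989, 0.145, 0.0, 0.0]
contact_force: [0.6, -0.8, -0.5]
gripper_width: 0.0438
t: 1.8
eef_pos: [0.546, -0.0693, 0.1601]
ee_rot: [0.989, 0.145, 0.0, 0.0]
contact_force: [-0.5, -0.8, 0.2]
gripper_width: 0.044
t: 2.3
eef_pos: [0.5451, -0.0706, 0.1601]
ee_rot: [0.893, 0.45, -0.0, 0.0]
contact_force: [0.3, -0.1, 0.7]
gripper_width: 0.0438
t: 2.8
eef_pos: [0.5451, -0.0708, 0.1602]
ee_rot: [0.708, 0.707, -0.0, 0.0]
contact_force: [0.8, -0.3, 0.4]
gripper_width: 0.0437
t: 3.3
eef_pos: [0.5451, -0.0708, 0.1602]
ee_rot: [0.451, 0.892, -0.0, 0.0]
contact_force: [0.3, 1.2, 0.4]
gripper_width: 0.0438
t 3.3 now [ 0.5451 -0.0708  0.1602] jawyaw 36.36 j7 0.35 w 0.0438 F [0.3 1.2 0.4]
 dr tot units [-0.     0.     0.008] deg 0.4 rows>= 1.0
 dr tot units [-0.    -0.    -3.992] deg 179.6 rows>= 21.0
 dp tot units (tool axes now) [-0.001  0.001  0.701] rows>= 3.0
```

View pics/w1.png

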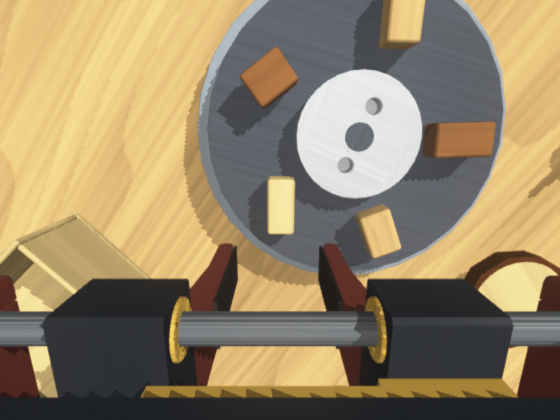

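```bash
python3 - <<'E'
from h import *
C=cam("wrist")
for n,u,v,z in [("C",281,204,.056),("B",379,229,.058),("A",467,139,.06),("D",269,77,.06),("E",403,20,.056),("collar",359,133,.052),("h1",373,106,.052),("h2",345,165,.052)]: print(n,plane(C,u,v,z).round(4))
E
```

```text
C [ 0.5406 -0.0618  0.056 ]
B [ 0.6164 -0.0305  0.058 ]
A [0.6214 0.0621 0.06  ]
D [0.4772 0.0083 0.06  ]
E [0.5296 0.094  0.056 ]
collar [0.5555 0.0181 0.052 ]
h1 [0.5511 0.0395 0.052 ]
h2 [ 0.5626 -0.0071  0.052 ]
```

```bash

python3 -m inch '{"dp":[[0,0,0.14],[0,0,0.14],[0,0,0.14],[0,0,0.14],[0,0,0.14]],"dr":[[0,0,0],[0,0,0],[0,0,0],[0,0,0],[0,0,0]],"fingers":[0,0,0,0,0]}'
python3 -m inch '{"dp":[[0,0,0],[0,0,0],[0,0,0],[0,0,0],[0,0,0]],"dr":[[0,0,0],[0,0,0],[0,0,0],[0,0,0],[0,0,0]],"fingers":[1,1,1,1,1]}' 20
python3 -m inch '{"dp":[[0,0,-0.14],[0,0,-0.14],[0,0,-0.14],[0,0,-0.14],[0,0,-0.14]],"dr":[[0,0,0],[0,0,0],[0,0,0],[0,0,0],[0,0,0]],"fingers":[1,1,1,1,1]}'
python3 - <<'E'
from h import *
go([0.48,-0.275,0.16],np.radians(36))
E
```

```text
t: 3.85
eef_pos: [0.5451, -0.0709, 0.0543]
ee_rot: [0.455, 0.891, -0.0, 0.0]
contact_force: [-0.7, 0.3, -0.2]
gripper_width: 0.0443
t: 4.35
eef_pos: [0.5459, -0.0707, 0.0563]
ee_rot: [0.454, 0.891, 0.0, 0.001]
contact_force: [0.1, 0.5, 5.3]
gripper_width: 0.0223
t: 4.85
eef_pos: [0.545, -0.0707, 0.1614]
ee_rot: [0.454, 0.891, -0.0, 0.0]
contact_force: [-0.2, 0.3, -0.5]
gripper_width: 0.0221
t 4.85 now [ 0.545  -0.0707  0.1614] jawyaw 36.06 j7 0.34 w 0.0221 F [-0.2  0.3 -0.5]
 dr tot units [0.    0.001 0.001] deg 0.1 rows>= 1.0
 dr tot units [-1.000e-03  0.000e+00 -3.999e+00] deg 179.9 rows>= 21.0
 dp tot units (tool axes now) [-0.846 -1.152  0.01 ] rows>= 5.0
```

```bash

python3 -m inch '{"dp":[[-0.169,-0.23,0],[-0.169,-0.23,0],[-0.169,-0.23,0],[-0.169,-0.23,0],[-0.169,-0.23,0]],"dr":[[0,0,0],[0,0,0],[0,0,0],[0,0,0],[0,0,0]],"fingers":[1,1,1,1,1]}'
python3 -m inch '{"dp":[[0,0,0.11],[0,0,0.11],[0,0,0.11],[0,0,0.11],[0,0,0.1]],"dr":[[0,0,0],[0,0,0],[0,0,0],[0,0,0],[0,0,0]],"fingers":[1,1,1,1,1]}'
python3 -m inch '{"dp":[[0,0,0],[0,0,0],[0,0,-0.18],[0,0,-0.18],[0,0,-0.18]],"dr":[[0,0,0],[0,0,0],[0,0,0],[0,0,0],[0,0,0]],"fingers":[0,0,0,0,0]}'
python3 - <<'E'
from h import *
C,im,d=shot("top","t4",(215,190,455,330),3)
go([0.6183,-0.0322,0.16],np.radians(58))
E
```

```text
t: 5.35
eef_pos: [0.4796, -0.2764, 0.1607]
ee_rot: [0.454, 0.891, -0.0, 0.0]
contact_force: [0.1, -0.2, -0.5]
gripper_width: 0.0218
t: 5.85
eef_pos: [0.4802, -0.2749, 0.0787]
ee_rot: [0.454, 0.891, -0.0, 0.0]
contact_force: [0.8, -0.6, 0.0]
gripper_width: 0.0217
t: 6.35
eef_pos: [0.4807, -0.2745, 0.1622]
ee_rot: [0.453, 0.891, 0.0, 0.001]
contact_force: [0.2, 0.1, -0.8]
gripper_width: 0.0439
t 6.4 now [ 0.4829 -0.2752  0.1666] jawyaw 36.1 j7 0.75 w 0.044 F [ 1.9 -0.3  2.9]
 dr tot units [ 0.002  0.009 -0.487] deg 21.9 rows>= 3.0
 dr tot units [ 1.200e-02 -3.000e-03  3.513e+00] deg 158.1 rows>= 19.0
 dp tot units (tool axes now) [0.777 1.684 0.043] rows>= 6.0
```

View pics/t4.png

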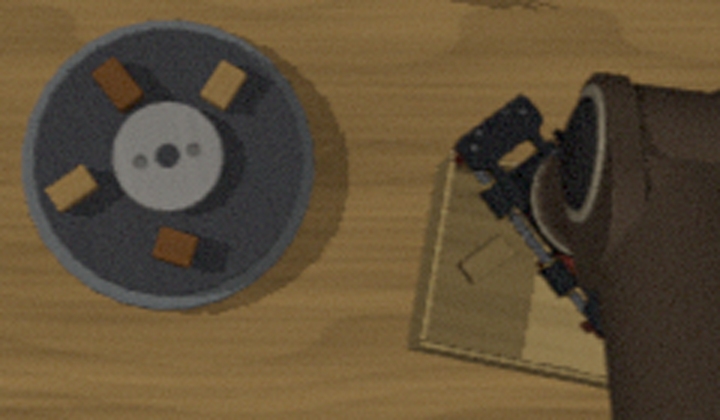

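```bash

python3 -m inch '{"dp":[[0.111,0.24,0.006],[0.111,0.24,0.006],[0.111,0.24,0.006],[0.111,0.24,0.006],[0.111,0.24,0.006]],"dr":[[0,0,0],[0,0,0],[0,0,0],[0,0,0],[0,0,0]],"fingers":[0,0,0,0,0]}'
python3 -m inch '{"dp":[[0.111,0.24,0.006],[0.111,0.24,0.006],[0,0,0],[0,0,0],[0,0,0]],"dr":[[0,0,0],[0,0,0],[0,0,-0.163],[0,0,-0.163],[0,0,-0.163]],"fingers":[0,0,0,0,0]}'
python3 - <<'E'
from h import *
go([0.6183,-0.0322,0.057],np.radians(58))
shot("wrist","w2")
E
```

```text
t: 6.9
eef_pos: [0.5779, -0.1001, 0.1568]
ee_rot: [0.454, 0.891, 0.0, 0.001]
contact_force: [0.7, -0.4, 0.4]
gripper_width: 0.0438
t: 7.4
eef_pos: [0.6159, -0.0313, 0.1548]
ee_rot: [0.272, 0.962, 0.0, 0.001]
contact_force: [-0.1, 0.8, 0.8]
gripper_width: 0.0439
t 7.4 now [ 0.6159 -0.0313  0.1548] jawyaw 58.44 j7 0.6 w 0.0439 F [-0.1  0.8  0.8]
 dr tot units [0.001 0.002 0.01 ] deg 0.4 rows>= 1.0
 dr tot units [-3.00e-03  1.00e-03 -3.99e+00] deg 179.6 rows>= 21.0
 dp tot units (tool axes now) [-0.016  0.003  0.652] rows>= 2.0
```

View pics/w2.png

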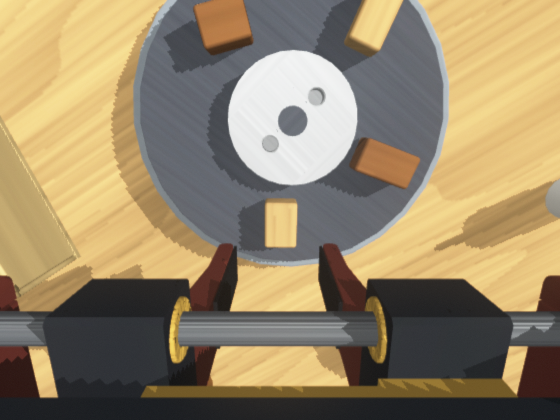

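```bash

python3 -m inch '{"dp":[[0,0,0.13],[0,0,0.13],[0,0,0.13],[0,0,0.13],[0,0,0.13]],"dr":[[0,0,0],[0,0,0],[0,0,0],[0,0,0],[0,0,0]],"fingers":[0,0,0,0,0]}'
python3 -m inch '{"dp":[[0,0,0],[0,0,0],[0,0,0],[0,0,0],[0,0,0]],"dr":[[0,0,0],[0,0,0],[0,0,0],[0,0,0],[0,0,0]],"fingers":[1,1,1,1,1]}' 20
python3 -m inch '{"dp":[[0,0,-0.14],[0,0,-0.14],[0,0,-0.14],[0,0,-0.14],[0,0,-0.14]],"dr":[[0,0,0],[0,0,0],[0,0,0],[0,0,0],[0,0,0]],"fingers":[1,1,1,1,1]}'
python3 - <<'E'
from h import *
go([0.44,-0.29,0.16])
E
```

```text
t: 7.95
eef_pos: [0.6159, -0.0323, 0.0565]
ee_rot: [0.277, 0.961, 0.0, 0.001]
contact_force: [-0.5, -0.1, -0.6]
gripper_width: 0.044
t: 8.45
eef_pos: [0.6162, -0.0321, 0.0577]
ee_rot: [0.275, 0.961, 0.0, 0.001]
contact_force: [-1.5, -0.4, 6.1]
gripper_width: 0.0259
t: 8.95
eef_pos: [0.6153, -0.0322, 0.1625]
ee_rot: [0.275, 0.961, -0.0, 0.0]
contact_force: [-0.1, -0.0, -0.4]
gripper_width: 0.0259
t 8.95 now [ 0.6153 -0.0322  0.1625] jawyaw 58.06 j7 0.61 w 0.0259 F [-0.1 -0.  -0.4]
 dp tot units (tool axes now) [ 0.083 -2.077  0.017] rows>= 7.0
```

```bash

python3 -m inch '{"dp":[[0.01,-0.26,0],[0.01,-0.26,0],[0.01,-0.26,0],[0.01,-0.26,0],[0.01,-0.26,0]],"dr":[[0,0,0],[0,0,0],[0,0,0],[0,0,0],[0,0,0]],"fingers":[1,1,1,1,1]}'
python3 -m inch '{"dp":[[0.01,-0.26,0],[0.01,-0.26,0],[0.01,-0.26,0],[0,0,0.26],[0,0,0.27]],"dr":[[0,0,0],[0,0,0],[0,0,0],[0,0,0],[0,0,0]],"fingers":[1,1,1,1,1]}'
python3 -m inch '{"dp":[[0,0,0],[0,0,0],[0,0,-0.18],[0,0,-0.18],[0,0,-0.18]],"dr":[[0,0,0],[0,0,0],[0,0,0],[0,0,0],[0,0,0]],"fingers":[0,0,0,0,0]}'
python3 - <<'E'
from h import *
C,im,d=shot("top","t5",(215,190,455,330),3)
go([0.4777,0.0082,0.16],np.radians(74))
E
```

```text
t: 9.45
eef_pos: [0.5049, -0.1949, 0.1617]
ee_rot: [0.275, 0.961, -0.0, 0.0]
contact_force: [0.6, 0.2, 0.3]
gripper_width: 0.0256
t: 9.95
eef_pos: [0.4399, -0.2934, 0.0823]
ee_rot: [0.277, 0.961, -0.001, 0.002]
contact_force: [0.3, -0.2, -0.7]
gripper_width: 0.0255
t: 10.45
eef_pos: [0.4415, -0.29, 0.1664]
ee_rot: [0.274, 0.962, -0.0, 0.001]
contact_force: [0.7, 1.0, 0.8]
gripper_width: 0.0437
t 10.5 now [ 0.4436 -0.2907  0.1706] jawyaw 58.19 j7 1.15 w 0.0437 F [ 2.4 -1.   3.1]
 dr tot units [-0.002  0.011 -0.351] deg 15.8 rows>= 2.0
 dr tot units [1.500e-02 3.000e-03 3.649e+00] deg 164.2 rows>= 20.0
 dp tot units (tool axes now) [0.858 1.813 0.063] rows>= 7.0
```

View pics/t5.png

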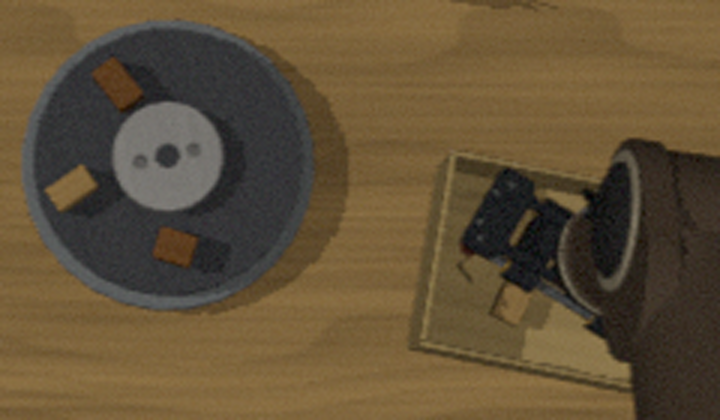

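```bash

python3 -m inch '{"dp":[[0.107,0.227,0.008],[0.107,0.227,0.008],[0.107,0.227,0.008],[0.107,0.227,0.008],[0.107,0.227,0.008]],"dr":[[0,0,0],[0,0,0],[0,0,0],[0,0,0],[0,0,0]],"fingers":[-0.3,-0.3,-0.3,-0.3,-0.3]}'
python3 -m inch '{"dp":[[0.107,0.227,0.008],[0.107,0.227,0.008],[0.107,0.227,0.008],[0,0,0],[0,0,0]],"dr":[[0,0,0],[0,0,0],[0,0,0],[0,0,-0.175],[0,0,-0.175]],"fingers":[-0.3,-0.3,-0.3,-0.3,-0.3]}'
python3 - <<'E'
from h import *
C,_,_=shot("wrist","w3")
go([0.4777,0.0082,0.057],np.radians(74))
E
```

```text
t: 11.0
eef_pos: [0.4633, -0.1017, 0.1592]
ee_rot: [0.274, 0.962, -0.0, 0.002]
contact_force: [0.9, 0.2, 0.5]
gripper_width: 0.0568
t: 11.5
eef_pos: [0.4763, 0.0113, 0.1557]
ee_rot: [0.136, 0.991, -0.0, 0.002]
contact_force: [-0.1, 0.2, 1.2]
gripper_width: 0.0569
t 11.55 now [0.4763 0.0103 0.1554] jawyaw 74.8 j7 0.78 w 0.0568 F [ 0.5 -0.3  0. ]
 dr tot units [-0.     0.004  0.018] deg 0.8 rows>= 1.0
 dr tot units [-0.007 -0.    -3.982] deg 179.2 rows>= 21.0
 dp tot units (tool axes now) [-0.011 -0.011  0.656] rows>= 2.0
```

View pics/w3.png

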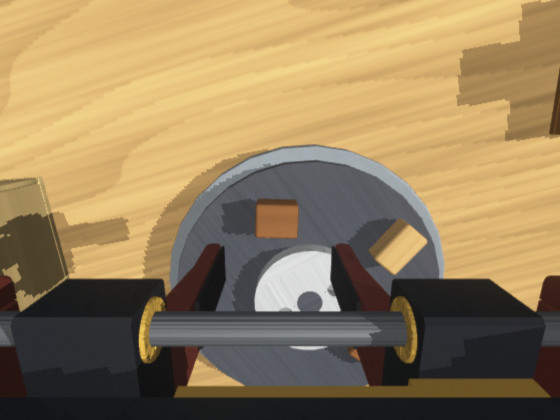

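```bash

python3 -m inch '{"dp":[[-0.005,-0.005,0.131],[0,0,0.131],[0,0,0.131],[0,0,0.131],[0,0,0.131]],"dr":[[0,0,0],[0,0,0],[0,0,0],[0,0,0],[0,0,0]],"fingers":[-0.3,-0.3,-0.3,-0.3,-0.3]}'
python3 -m inch '{"dp":[[0,0,0],[0,0,0],[0,0,0],[0,0,0],[0,0,0]],"dr":[[0,0,0],[0,0,0],[0,0,0],[0,0,0],[0,0,0]],"fingers":[1,1,1,1,1]}' 20
python3 -m inch '{"dp":[[0,0,-0.14],[0,0,-0.14],[0,0,-0.14],[0,0,-0.14],[0,0,-0.14]],"dr":[[0,0,0],[0,0,0],[0,0,0],[0,0,0],[0,0,0]],"fingers":[1,1,1,1,1]}'
python3 - <<'E'
from h import *
go([0.435,-0.335,0.16])
E
```

```text
t: 12.05
eef_pos: [0.4771, 0.0076, 0.056]
ee_rot: [0.142, 0.99, -0.0, 0.002]
contact_force: [0.5, -0.0, -0.4]
gripper_width: 0.057
t: 12.55
eef_pos: [0.4768, 0.0077, 0.0565]
ee_rot: [0.141, 0.99, -0.0, 0.001]
contact_force: [-1.3, 0.0, 7.2]
gripper_width: 0.034
t: 13.05
eef_pos: [0.4758, 0.0076, 0.1616]
ee_rot: [0.141, 0.99, -0.0, 0.0]
contact_force: [0.4, 0.4, -1.2]
gripper_width: 0.0341
t 13.05 now [0.4758 0.0076 0.1616] jawyaw 73.81 j7 0.78 w 0.0341 F [ 0.4  0.4 -1.2]
 dp tot units (tool axes now) [-0.376 -2.269  0.011] rows>= 7.0
```

```bash

python3 -m inch '{"dp":[[-0.047,-0.284,0],[-0.047,-0.284,0],[-0.047,-0.284,0],[-0.047,-0.284,0],[-0.047,-0.284,0]],"dr":[[0,0,0],[0,0,0],[0,0,0],[0,0,0],[0,0,0]],"fingers":[1,1,1,1,1]}'
python3 -m inch '{"dp":[[-0.047,-0.284,0],[-0.047,-0.284,0],[-0.047,-0.284,0],[0,0,0.26],[0,0,0.26]],"dr":[[0,0,0],[0,0,0],[0,0,0],[0,0,0],[0,0,0]],"fingers":[1,1,1,1,1]}'
python3 -m inch '{"dp":[[0,0,0],[0,0,0],[0,0,-0.18],[0,0,-0.18],[0,0,-0.18]],"dr":[[0,0,0],[0,0,0],[0,0,0],[0,0,0],[0,0,0]],"fingers":[-0.1,-0.1,-0.1,-0.1,-0.1]}'
python3 - <<'E'
from h import *
C,im,d=shot("top","t6",(215,190,455,330),3)
go([0.529,0.097,0.16],np.radians(34))
go([0.621,0.0605,0.16],np.radians(-49))
E
```

```text
t: 13.55
eef_pos: [0.45, -0.2087, 0.1609]
ee_rot: [0.141, 0.99, -0.0, 0.001]
contact_force: [0.5, -0.1, -0.4]
gripper_width: 0.0339
t: 14.05
eef_pos: [0.4351, -0.3381, 0.0824]
ee_rot: [0.143, 0.99, -0.001, 0.001]
contact_force: [0.9, -0.1, -0.8]
gripper_width: 0.034
t: 14.55
eef_pos: [0.4362, -0.3351, 0.1668]
ee_rot: [0.14, 0.99, -0.001, 0.001]
contact_force: [-0.5, 0.0, -0.1]
gripper_width: 0.0484
t 14.6 now [ 0.4383 -0.3358  0.1711] jawyaw 73.91 j7 1.46 w 0.0483 F [ 2.1 -0.8  2.9]
 dr tot units [-0.001  0.011  0.887] deg 39.9 rows>= 5.0
 dr tot units [-1.400e-02 -1.000e-03 -3.113e+00] deg 140.1 rows>= 17.0
 dp tot units (tool axes now) [0.219 2.94  0.062] rows>= 9.0
t 14.6 now [ 0.4383 -0.3358  0.1711] jawyaw 73.91 j7 1.46 w 0.0483 F [ 2.1 -0.8  2.9]
 dr tot units [-0.009  0.007 -1.269] deg 57.1 rows>= 7.0
 dr tot units [0.008 0.011 2.731] deg 122.9 rows>= 15.0
 dp tot units (tool axes now) [-0.438  2.876  0.068] rows>= 9.0
```

View pics/t6.png

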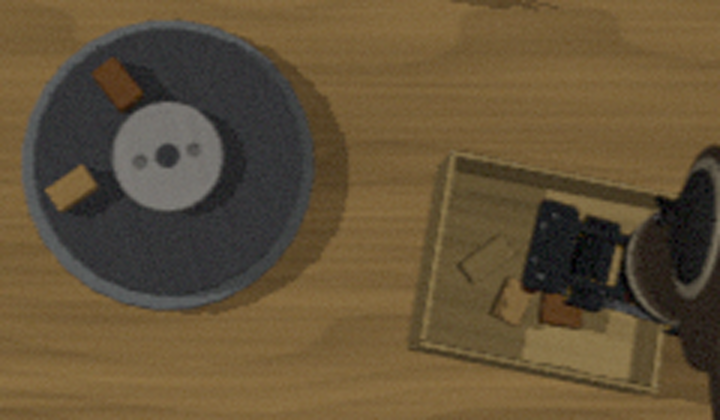

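```bash

python3 -m inch '{"dp":[[0.022,0.294,0.006],[0.022,0.294,0.006],[0.022,0.294,0.006],[0.022,0.294,0.006],[0.022,0.294,0.006]],"dr":[[0,0,0],[0,0,0],[0,0,0],[0,0,0],[0,0,0]],"fingers":[0,0,0,0,0]}'
python3 -m inch '{"dp":[[0.022,0.294,0.006],[0.022,0.294,0.006],[0.022,0.294,0.006],[0.022,0.294,0.006],[0.022,0.294,0.006]],"dr":[[0,0,0],[0,0,0],[0,0,0],[0,0,0],[0,0,0]],"fingers":[0,0,0,0,0]}'
python3 -m inch '{"dp":[[0,0,0],[0,0,0],[0,0,0],[0,0,0],[0,0,0]],"dr":[[0,0,0.178],[0,0,0.178],[0,0,0.178],[0,0,0.178],[0,0,0.178]],"fingers":[0,0,0,0,0]}'
python3 - <<'E'
from h import *
C,_,_=shot("wrist","w4")
go([0.529,0.097,0.057],np.radians(34))
E
```

```text
t: 15.1
eef_pos: [0.4818, -0.1171, 0.1611]
ee_rot: [0.14, 0.99, -0.001, 0.002]
contact_force: [1.4, -0.2, -0.4]
gripper_width: 0.044
t: 15.6
eef_pos: [0.5272, 0.0999, 0.1567]
ee_rot: [0.14, 0.99, 0.0, 0.002]
contact_force: [1.2, 0.8, -0.0]
gripper_width: 0.0441
t: 16.1
eef_pos: [0.527, 0.0985, 0.1567]
ee_rot: [0.473, 0.881, 0.001, 0.001]
contact_force: [0.4, 0.0, -0.4]
gripper_width: 0.0436
t 16.15 now [0.527  0.0986 0.1568] jawyaw 33.06 j7 -0.03 w 0.0438 F [-0.1  0.3 -0.1]
 dr tot units [ 0.005  0.002 -0.021] deg 1.0 rows>= 1.0
 dr tot units [ 3.000e-03 -7.000e-03  3.979e+00] deg 179.1 rows>= 21.0
 dp tot units (tool axes now) [-0.015  0.003  0.666] rows>= 2.0
```

View pics/w4.png

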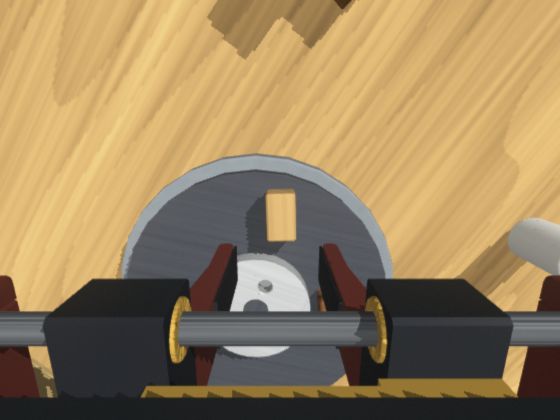

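```bash

python3 -m inch '{"dp":[[0.0,0.01,0.133],[0,0,0.133],[0,0,0.133],[0,0,0.133],[0,0,0.133]],"dr":[[0,0,0],[0,0,0],[0,0,0],[0,0,0],[0,0,0]],"fingers":[0,0,0,0,0]}'
python3 -m inch '{"dp":[[0,0,0],[0,0,0],[0,0,0],[0,0,0],[0,0,0]],"dr":[[0,0,0],[0,0,0],[0,0,0],[0,0,0],[0,0,0]],"fingers":[1,1,1,1,1]}' 20
python3 -m inch '{"dp":[[0,0,-0.14],[0,0,-0.14],[0,0,-0.14],[0,0,-0.14],[0,0,-0.14]],"dr":[[0,0,0],[0,0,0],[0,0,0],[0,0,0],[0,0,0]],"fingers":[1,1,1,1,1]}'
python3 - <<'E'
from h import *
go([0.47,-0.35,0.16])
E
```

```text
t: 16.65
eef_pos: [0.5286, 0.0989, 0.0556]
ee_rot: [0.47, 0.883, 0.001, 0.001]
contact_force: [1.4, 0.0, -0.3]
gripper_width: 0.044
t: 17.15
eef_pos: [0.5285, 0.0987, 0.056]
ee_rot: [0.471, 0.882, 0.001, 0.001]
contact_force: [-0.9, -0.5, 6.7]
gripper_width: 0.0241
t: 17.65
eef_pos: [0.5275, 0.0982, 0.161]
ee_rot: [0.471, 0.882, 0.0, 0.001]
contact_force: [0.3, -0.6, -0.6]
gripper_width: 0.0236
t 17.65 now [0.5275 0.0982 0.161 ] jawyaw 33.8 j7 -0.02 w 0.0236 F [ 0.3 -0.6 -0.6]
 dp tot units (tool axes now) [-2.269 -1.981  0.007] rows>= 10.0
```

```bash

python3 -m inch '{"dp":[[-0.206,-0.18,0],[-0.206,-0.18,0],[-0.206,-0.18,0],[-0.206,-0.18,0],[-0.206,-0.18,0]],"dr":[[0,0,0],[0,0,0],[0,0,0],[0,0,0],[0,0,0]],"fingers":[1,1,1,1,1]}'
python3 -m inch '{"dp":[[-0.206,-0.18,0],[-0.206,-0.18,0],[-0.206,-0.18,0],[-0.206,-0.18,0],[-0.206,-0.18,0]],"dr":[[0,0,0],[0,0,0],[0,0,0],[0,0,0],[0,0,0]],"fingers":[1,1,1,1,1]}'
python3 -m inch '{"dp":[[-0.206,-0.18,0],[0,0,0.26],[0,0,0.26],[0,0,0],[0,0,0]],"dr":[[0,0,0],[0,0,0],[0,0,0],[0,0,0],[0,0,0]],"fingers":[1,1,1,0,0]}'
python3 -m inch '{"dp":[[0,0,0],[0,0,-0.13],[0,0,-0.13],[0,0,-0.13],[0,0,-0.13]],"dr":[[0,0,0],[0,0,0],[0,0,0],[0,0,0],[0,0,0]],"fingers":[0,0,0,0,0]}'
python3 - <<'E'
from h import *
C,im,d=shot("top","t7",(215,190,455,330),3)
go([0.621,0.0605,0.16],np.radians(-49))
E
```

```text
t: 18.15
eef_pos: [0.5009, -0.107, 0.1603]
ee_rot: [0.471, 0.882, -0.0, 0.001]
contact_force: [0.8, 0.7, 0.3]
gripper_width: 0.0239
t: 18.65
eef_pos: [0.4745, -0.3106, 0.1603]
ee_rot: [0.471, 0.882, -0.0, 0.001]
contact_force: [0.2, -0.3, -0.1]
gripper_width: 0.0243
t: 19.15
eef_pos: [0.4698, -0.3491, 0.0821]
ee_rot: [0.471, 0.882, 0.0, -0.0]
contact_force: [-0.5, 0.5, 0.3]
gripper_width: 0.0364
t: 19.65
eef_pos: [0.4705, -0.3495, 0.1626]
ee_rot: [0.471, 0.882, -0.0, 0.002]
contact_force: [0.2, 0.4, -0.4]
gripper_width: 0.0439
t 19.7 now [ 0.472  -0.3502  0.1658] jawyaw 33.83 j7 0.84 w 0.0436 F [ 1.9 -0.3  2.3]
 dr tot units [0.009 0.006 1.841] deg 82.8 rows>= 10.0
 dr tot units [-0.006  0.009 -2.159] deg 97.2 rows>= 12.0
 dp tot units (tool axes now) [1.722 2.349 0.031] rows>= 9.0
```

View pics/t7.png

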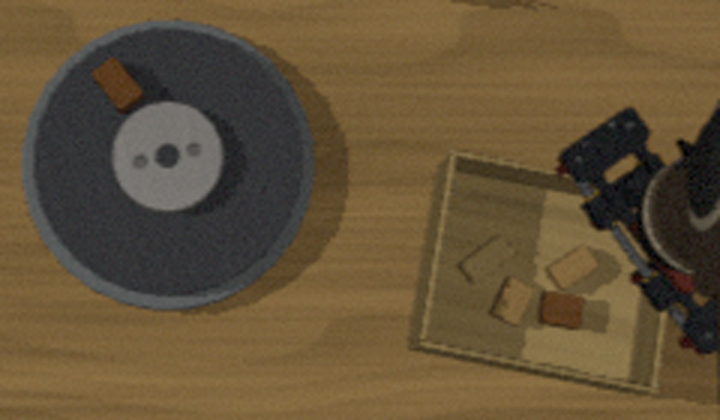

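```bash

python3 -m inch '{"dp":[[0.172,0.235,0.003],[0.172,0.235,0.003],[0.172,0.235,0.003],[0.172,0.235,0.003],[0.172,0.235,0.003]],"dr":[[0,0,0],[0,0,0],[0,0,0],[0,0,0],[0,0,0]],"fingers":[0,0,0,0,0]}'
python3 -m inch '{"dp":[[0.172,0.235,0.003],[0.172,0.235,0.003],[0.172,0.235,0.003],[0.172,0.235,0.003],[0.172,0.235,0.003]],"dr":[[0,0,0],[0,0,0],[0,0,0],[0,0,0],[0,0,0]],"fingers":[0,0,0,0,0]}'
python3 -m inch '{"dp":[[0,0,0],[0,0,0],[0,0,0],[0,0,0],[0,0,0]],"dr":[[0,0,0.184],[0,0,0.184],[0,0,0.184],[0,0,0.184],[0,0,0.184]],"fingers":[0,0,0,0,0]}'
python3 -m inch '{"dp":[[0,0,0],[0,0,0],[0,0,0],[0,0,0],[0,0,0]],"dr":[[0,0,0.184],[0,0,0.184],[0,0,0.184],[0,0,0.184],[0,0,0.184]],"fingers":[0,0,0,0,0]}'
python3 - <<'E'
from h import *
C,_,_=shot("wrist","w5")
go([0.621,0.0605,0.057],np.radians(-49))
E
```

```text
t: 20.2
eef_pos: [0.5455, -0.1426, 0.159]
ee_rot: [0.471, 0.882, 0.0, 0.002]
contact_force: [0.1, 0.3, -0.4]
gripper_width: 0.0439
t: 20.7
eef_pos: [0.6202, 0.063, 0.1568]
ee_rot: [0.471, 0.882, 0.001, 0.001]
contact_force: [0.5, -0.4, -0.2]
gripper_width: 0.0442
t: 21.2
eef_pos: [0.6197, 0.0616, 0.1568]
ee_rot: [0.754, 0.657, 0.001, 0.001]
contact_force: [0.3, -0.3, 0.4]
gripper_width: 0.0438
t: 21.7
eef_pos: [0.6198, 0.0617, 0.1568]
ee_rot: [0.938, 0.348, 0.002, 0.0]
contact_force: [-0.6, 0.4, 0.1]
gripper_width: 0.0436
t 21.75 now [0.6198 0.0618 0.1569] jawyaw -49.79 j7 -1.22 w 0.0438 F [-0.4  1.1  0.2]
 dr tot units [ 0.002 -0.004 -0.018] deg 0.8 rows>= 1.0
 dr tot units [-6.000e-03 -3.000e-03  3.982e+00] deg 179.2 rows>= 21.0
 dp tot units (tool axes now) [-0.001  0.011  0.666] rows>= 2.0
```

View pics/w5.png

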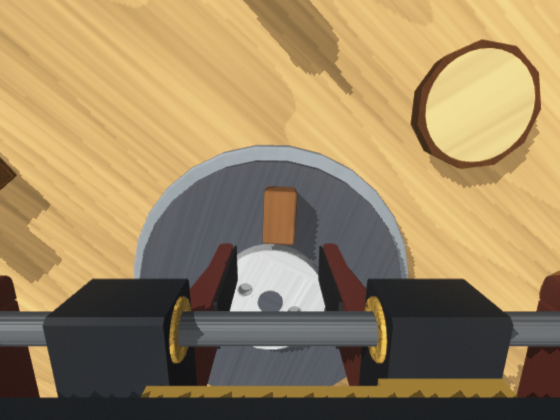

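```bash

python3 -m inch '{"dp":[[0.0,0.01,0.132],[0,0,0.132],[0,0,0.132],[0,0,0.132],[0,0,0.132]],"dr":[[0,0,0],[0,0,0],[0,0,0],[0,0,0],[0,0,0]],"fingers":[0,0,0,0,0]}'
python3 -m inch '{"dp":[[0,0,0],[0,0,0],[0,0,0],[0,0,0],[0,0,0]],"dr":[[0,0,0],[0,0,0],[0,0,0],[0,0,0],[0,0,0]],"fingers":[1,1,1,1,1]}' 20
python3 -m inch '{"dp":[[0,0,-0.14],[0,0,-0.14],[0,0,-0.14],[0,0,-0.14],[0,0,-0.14]],"dr":[[0,0,0],[0,0,0],[0,0,0],[0,0,0],[0,0,0]],"fingers":[1,1,1,1,1]}'
python3 - <<'E'
from h import *
go([0.45,-0.255,0.16])
E
```

```text
t: 22.25
eef_pos: [0.6209, 0.0604, 0.0566]
ee_rot: [0.936, 0.352, 0.001, 0.0]
contact_force: [-0.4, -0.4, 0.5]
gripper_width: 0.044
t: 22.75
eef_pos: [0.621, 0.06, 0.0573]
ee_rot: [0.937, 0.35, 0.001, 0.0]
contact_force: [0.1, 0.4, 6.5]
gripper_width: 0.0263
t: 23.25
eef_pos: [0.62, 0.0597, 0.1621]
ee_rot: [0.937, 0.35, 0.0, 0.0]
contact_force: [-0.1, 0.8, -1.2]
gripper_width: 0.0261
t 23.25 now [0.62   0.0597 0.1621] jawyaw -49.01 j7 -1.2 w 0.0261 F [-0.1  0.8 -1.2]
 dp tot units (tool axes now) [-2.232  0.84   0.014] rows>= 8.0
```

```bash

python3 -m inch '{"dp":[[-0.232,0.094,0],[-0.232,0.094,0],[-0.232,0.094,0],[-0.232,0.094,0],[-0.232,0.094,0]],"dr":[[0,0,0],[0,0,0],[0,0,0],[0,0,0],[0,0,0]],"fingers":[1,1,1,1,1]}'
python3 -m inch '{"dp":[[-0.232,0.094,0],[-0.232,0.094,0],[-0.232,0.094,0],[-0.232,0.094,0],[-0.232,0.094,0]],"dr":[[0,0,0],[0,0,0],[0,0,0],[0,0,0],[0,0,0]],"fingers":[1,1,1,1,1]}'
python3 -m inch '{"dp":[[0,0,0],[0,0,0.25],[0,0,0.25],[0,0,0],[0,0,0]],"dr":[[0,0,0],[0,0,0],[0,0,0],[0,0,0],[0,0,0]],"fingers":[1,1,1,0,0]}'
python3 -m inch '{"dp":[[0,0,0],[0,0,-0.13],[0,0,-0.13],[0,0,-0.13],[0,0,-0.13]],"dr":[[0,0,0],[0,0,0],[0,0,0],[0,0,0],[0,0,0]],"fingers":[0,0,0,0,0]}'
python3 - <<'E'
from h import *
C,im,d=shot("top","t8",(215,190,455,330),3)
go([0.40,0.24,0.19],np.radians(14))
E
```

```text
t: 23.75
eef_pos: [0.5342, -0.1088, 0.1613]
ee_rot: [0.937, 0.35, 0.0, 0.0]
contact_force: [0.5, -0.2, 1.1]
gripper_width: 0.0261
t: 24.25
eef_pos: [0.4491, -0.2762, 0.1614]
ee_rot: [0.937, 0.35, 0.0, 0.0]
contact_force: [0.5, -0.6, 0.3]
gripper_width: 0.0264
t: 24.75
eef_pos: [0.45, -0.2743, 0.0862]
ee_rot: [0.937, 0.35, -0.0, -0.0]
contact_force: [0.4, 0.6, 0.9]
gripper_width: 0.0388
t: 25.25
eef_pos: [0.4507, -0.275, 0.1668]
ee_rot: [0.937, 0.35, 0.001, 0.001]
contact_force: [0.9, -0.3, -0.6]
gripper_width: 0.044
t 25.3 now [ 0.4521 -0.2757  0.1698] jawyaw -49.01 j7 -0.51 w 0.0442 F [ 1.6 -1.1  2. ]
 dr tot units [ 0.01   0.002 -1.4  ] deg 63.0 rows>= 8.0
 dr tot units [ 0.003 -0.011  2.6  ] deg 117.0 rows>= 14.0
 dp tot units (tool axes now) [ 1.993 -2.822 -0.15 ] rows>= 11.0
```

View pics/t8.png

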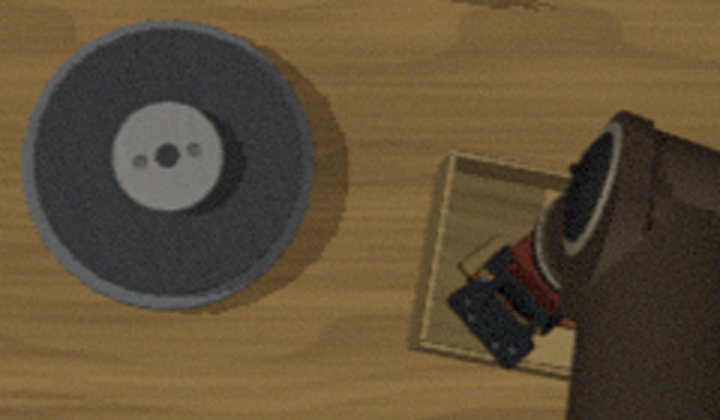

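```bash
python3 - <<'E'
from h import *
go([0.557,0.016,0.20],np.radians(14))
E
```

```text
t 25.3 now [ 0.4521 -0.2757  0.1698] jawyaw -49.01 j7 -0.51 w 0.0442 F [ 1.6 -1.1  2. ]
 dr tot units [ 0.01   0.002 -1.4  ] deg 63.0 rows>= 8.0
 dr tot units [ 0.003 -0.011  2.6  ] deg 117.0 rows>= 14.0
 dp tot units (tool axes now) [ 1.804 -1.008 -0.204] rows>= 7.0
```

```bash

python3 -m inch '{"dp":[[0.258,-0.144,-0.029],[0.258,-0.144,-0.029],[0.258,-0.144,-0.029],[0.258,-0.144,-0.029],[0.258,-0.144,-0.029]],"dr":[[0,0,0],[0,0,0],[0,0,0],[0,0,0],[0,0,0]],"fingers":[-1,-1,-1,-1,-1]}'
python3 -m inch '{"dp":[[0.258,-0.144,-0.029],[0.258,-0.144,-0.029],[0,0,0],[0,0,0],[0,0,0]],"dr":[[0,0,0],[0,0,0],[0,0,-0.175],[0,0,-0.175],[0,0,-0.175]],"fingers":[-1,-1,-1,-1,-1]}'
python3 -m inch '{"dp":[[0,0,0],[0,0,0],[0,0,0],[0,0,0],[0,0,0]],"dr":[[0,0,-0.175],[0,0,-0.175],[0,0,-0.175],[0,0,-0.175],[0,0,-0.175]],"fingers":[-1,-1,-1,-1,-1]}'
python3 - <<'E'
from h import *
C,im,d=shot("wrist","w6")
go([0.557,0.016,0.20],np.radians(14))
C2,im,d=shot("top","t9",(130,190,455,330),2)
print(proj(C,[.5571,.016,.052]))
E
```

```text
t: 25.8
eef_pos: [0.5261, -0.0647, 0.1875]
ee_rot: [0.937, 0.35, 0.001, 0.001]
contact_force: [1.9, 0.2, -0.1]
gripper_width: 0.0806
t: 26.3
eef_pos: [0.5558, 0.0178, 0.1958]
ee_rot: [0.843, 0.537, 0.001, 0.001]
contact_force: [0.2, 0.4, -1.0]
gripper_width: 0.0881
t: 26.8
eef_pos: [0.5558, 0.017, 0.1959]
ee_rot: [0.614, 0.79, 0.001, 0.001]
contact_force: [-0.7, 0.3, -0.4]
gripper_width: 0.0878
t 26.85 now [0.5557 0.0169 0.1957] jawyaw 14.75 j7 -0.11 w 0.0876 F [ 0.9 -0.4 -0.5]
 dr tot units [0.003 0.002 0.017] deg 0.8 rows>= 1.0
 dr tot units [-3.000e-03  4.000e-03 -3.983e+00] deg 179.2 rows>= 21.0
 dp tot units (tool axes now) [-0.008  0.007 -0.029] rows>= 1.0
[278.79045248 205.50948851]
```

View pics/w6.png

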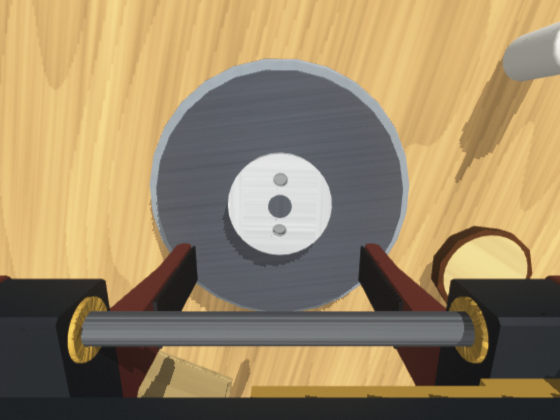

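View pics/t9.png

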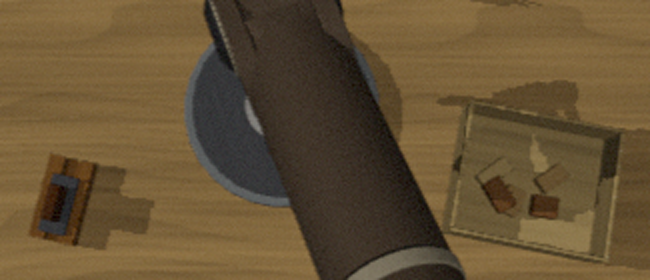

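```bash
python3 - <<'E'
from h import *
z=np.load("pics/w6.npz"); im=z["im"]; C=(z["K"],z["R"],z["o"])
g=im.min(2); m=((g>150)&(im.max(2).astype(int)-im.min(2)<30)).astype(np.uint8); m[:,:200]=0;m[:,350:]=0;m[262:]=0
cs,_=cv2.findContours(m,cv2.RETR_CCOMP,cv2.CHAIN_APPROX_NONE)
for c in cs:
    if len(c)>15:
        e=cv2.fitEllipse(c); w=plane(C,e[0][0],e[0][1],.052); print(np.round(e[0],2),np.round(e[1],1),w.round(4))
a=cv2.resize(im[140:270,210:350],None,fx=5,fy=4.5,interpolation=cv2.INTER_CUBIC); cv2.imwrite("pics/w6c.png",a[:,:,::-1])
P=cloud(C,z["d"]); print(P[160,260],P[205,250], P[120,280])
E
```

```text
[279.43 203.43] [100.7 103. ] [0.5572 0.0181 0.052 ]
[279.65 231.22] [ 7.6 13.5] [ 0.5641 -0.0081  0.052 ]
[279.4  205.99] [23.8 24.3] [0.5578 0.0157 0.052 ]
[282.56 182.77] [5.5 9.8] [0.5552 0.0375 0.052 ]
[274.93 105.71] [ 87.3 158.2] [0.5321 0.1004 0.052 ]
[0.53048305 0.0524876  0.0525914 ] [0.5311184  0.00995679 0.0521834 ] [0.53934402 0.09035694 0.03680716]
```

View pics/w6c.png

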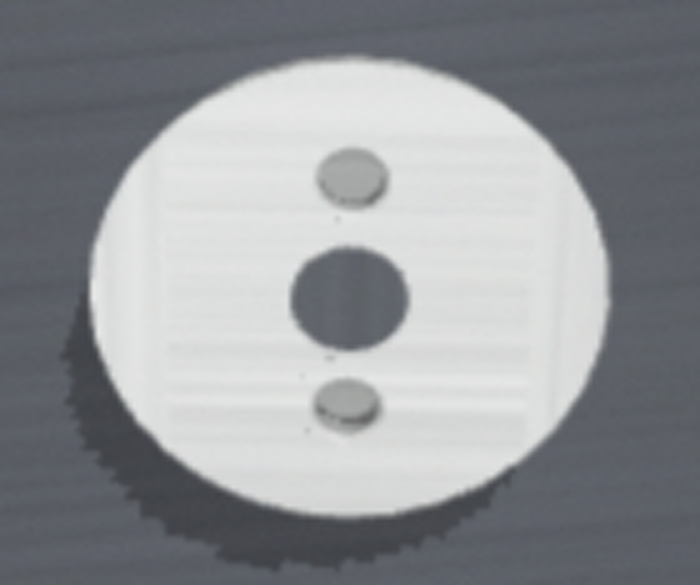

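```bash
python3 - <<'E'
from h import *
z=np.load("pics/w6.npz"); C=(z["K"],z["R"],z["o"])
a=plane(C,280.4,179.6,.052);b=plane(C,279.4,230.0,.052);print(a.round(4),b.round(4),((a+b)/2).round(4),np.linalg.norm(a-b),np.degrees(np.arctan2(*(b-a)[1::-1])))
go([0.41,0.28,0.2],np.radians(77.6))
E
```

```text
[0.5525 0.0398 0.052 ] [ 0.5636 -0.007   0.052 ] [0.558  0.0164 0.052 ] 0.04808255661163047 -76.72568196426897
t 26.9 now [0.5556 0.0169 0.1955] jawyaw 14.08 j7 -0.12 w 0.088 F [0.3 0.3 0.6]
 dr tot units [ 0.002  0.002 -1.412] deg 63.5 rows>= 8.0
 dr tot units [ 3.000e-03 -2.000e-03  2.588e+00] deg 116.5 rows>= 14.0
 dp tot units (tool axes now) [ 1.937 -0.515 -0.032] rows>= 7.0
```

```bash

python3 -m inch '{"dp":[[0.296,-0.053,-0.004],[0.296,-0.053,-0.004],[0.296,-0.053,-0.004],[0.296,-0.053,-0.004],[0.296,-0.053,-0.004]],"dr":[[0,0,0],[0,0,0],[0,0,0],[0,0,0],[0,0,0]],"fingers":[-1,-1,-1,-1,-1]}'
python3 -m inch '{"dp":[[0.296,-0.053,-0.004],[0.296,-0.053,-0.004],[0,0,0],[0,0,0],[0,0,0]],"dr":[[0,0,0],[0,0,0],[0,0,-0.176],[0,0,-0.176],[0,0,-0.176]],"fingers":[-1,-1,-1,-1,-1]}'
python3 -m inch '{"dp":[[0,0,0],[0,0,0],[0,0,0],[0,0,0],[0,0,0]],"dr":[[0,0,-0.176],[0,0,-0.176],[0,0,-0.176],[0,0,-0.176],[0,0,-0.176]],"fingers":[-1,-1,-1,-1,-1]}'
python3 - <<'E'
from h import *
C,im,d=shot("wrist","w7")
go([0.426,0.305,0.20],np.radians(77.6))
C2,im,d=shot("top","t10",(345,225,455,335),5)
E
```

```text
t: 27.4
eef_pos: [0.4624, 0.2244, 0.1983]
ee_rot: [0.618, 0.786, 0.001, 0.001]
contact_force: [0.3, 1.2, 0.0]
gripper_width: 0.088
t: 27.9
eef_pos: [0.4259, 0.3059, 0.1993]
ee_rot: [0.439, 0.898, 0.0, 0.001]
contact_force: [0.9, -0.4, 0.0]
gripper_width: 0.0875
t: 28.4
eef_pos: [0.4264, 0.3053, 0.1992]
ee_rot: [0.11, 0.994, 0.0, 0.001]
contact_force: [-0.6, 0.4, -0.5]
gripper_width: 0.0879
t 28.45 now [0.4265 0.3051 0.1991] jawyaw 77.85 j7 0.25 w 0.0877 F [-0.  -0.8 -1.4]
 dr tot units [0.    0.002 0.006] deg 0.3 rows>= 1.0
 dr tot units [-3.000e-03  0.000e+00 -3.994e+00] deg 179.8 rows>= 21.0
 dp tot units (tool axes now) [ 0.003 -0.001 -0.006] rows>= 1.0
```

View pics/w7.png

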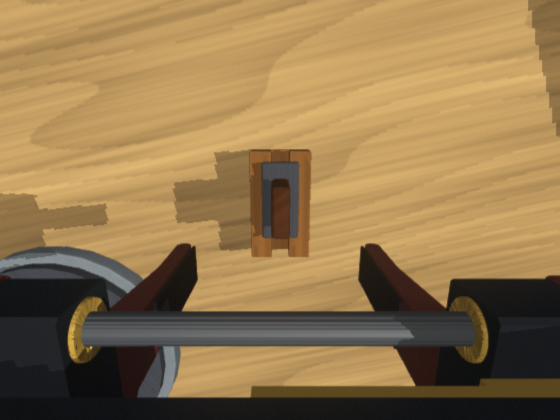

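View pics/t10.png

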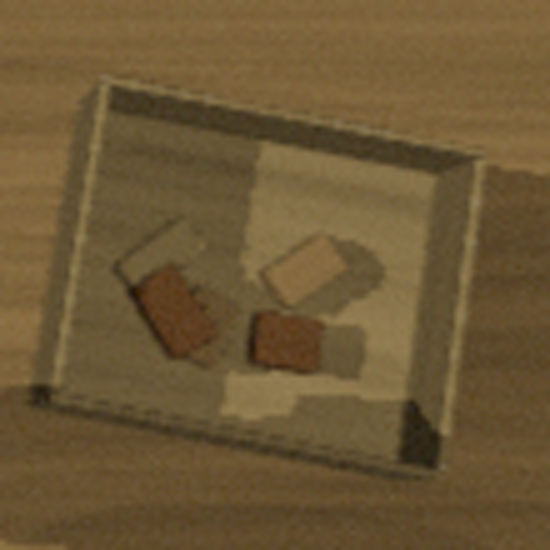

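```bash
python3 - <<'E'
import numpy as np,cv2
im=np.load("pics/w7.npz")["im"]
a=cv2.resize(im[140:265,235:325],None,fx=6,fy=4.7,interpolation=cv2.INTER_CUBIC); cv2.imwrite("pics/w7c.png",a[:,:,::-1])
E
```

```text
(no output)
```

View pics/w7c.png

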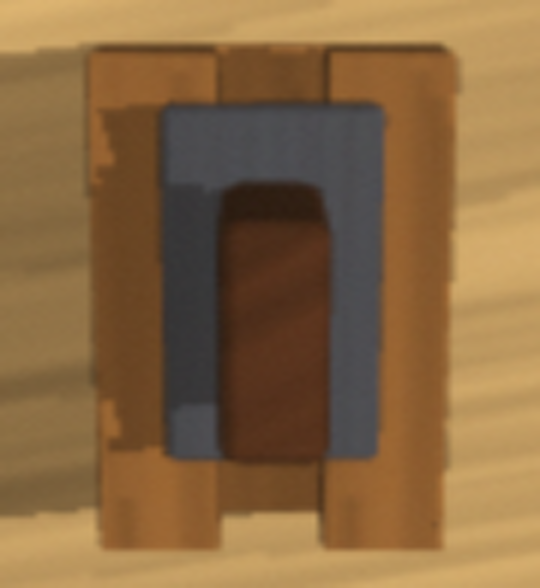

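```bash
python3 - <<'E'
from h import *
z=np.load("pics/w7.npz"); C=(z["K"],z["R"],z["o"])
def q(n,pts,h):
    W=np.array([plane(C,235+x/6,140+y/4.7,h)[:2] for x,y in pts]); e=np.linalg.norm(W-np.roll(W,-1,0),axis=1)*1e3
    ax=(W[0]+W[1]-W[2]-W[3]); print(n,W.mean(0).round(4),e.round(1),"x yaw",np.degrees(np.arctan2(ax[1],ax[0])).round(1))
q("plate",[(163,104),(384,104),(378,458),(168,458)],.038)
q("grip",[(219,222),(331,222),(327,460),(222,460)],.084)
q("rest",[(93,48),(455,50),(443,547),(101,547)],.03)
E
```

```text
plate [0.4269 0.307 ] [34.9 75.5 35.3 75.5] x yaw 167.4
grip [0.4267 0.3068] [15.4 44.2 15.1 44.2] x yaw 167.4
rest [0.4335 0.3056] [ 58.1 109.6  60.  110. ] x yaw 167.3
```

```bash
python3 - <<'E'
from h import *
go([0.4268,0.3069,0.062],np.radians(77.4))
E
```

```text
t 28.5 now [0.4264 0.3052 0.199 ] jawyaw 77.22 j7 0.24 w 0.0875 F [-0.4  0.5 -0.1]
 dr tot units [ 0.001  0.001 -0.004] deg 0.2 rows>= 1.0
 dr tot units [ 2.000e-03 -1.000e-03  3.996e+00] deg 179.8 rows>= 21.0
 dp tot units (tool axes now) [0.001 0.012 0.913] rows>= 3.0
```

```bash

python3 -m inch '{"dp":[[0.001,0.012,0.1],[0,0,0.25],[0,0,0.25],[0,0,0.2],[0,0,0.112]],"dr":[[0,0,0],[0,0,0],[0,0,0],[0,0,0],[0,0,0]],"fingers":[-0.2,-0.2,-0.2,-0.2,-0.2]}'
python3 -m inch '{"dp":[[0,0,0],[0,0,0],[0,0,0],[0,0,0],[0,0,0]],"dr":[[0,0,0],[0,0,0],[0,0,0],[0,0,0],[0,0,0]],"fingers":[-0.2,1,1,1,1]}' 20
python3 -m inch '{"dp":[[0,0,0],[0,0,0],[0,0,0],[0,0,0],[0,0,0]],"dr":[[0,0,0],[0,0,0],[0,0,0],[0,0,0],[0,0,0]],"fingers":[1,1,1,1,1]}' 55
python3 - <<'E'
from h import *
go([0.4268,0.3069,0.17],np.radians(77.4)); print(state()["ee_rot"])
E
```

```text
t: 29.0
eef_pos: [0.4252, 0.3059, 0.0587]
ee_rot: [0.112, 0.994, -0.001, -0.001]
contact_force: [0.4, -0.9, 0.6]
gripper_width: 0.0535
t: 29.5
eef_pos: [0.4269, 0.3071, 0.0625]
ee_rot: [0.111, 0.994, 0.0, 0.001]
contact_force: [-0.1, -0.3, -0.5]
gripper_width: 0.0239
t: 30.0
eef_pos: [0.4268, 0.3071, 0.0621]
ee_rot: [0.11, 0.994, 0.0, 0.0]
contact_force: [-0.3, -1.1, 6.6]
gripper_width: 0.0153
t 30.0 now [0.4268 0.3071 0.0621] jawyaw 77.32 j7 0.08 w 0.0153 F [-0.3 -1.1  6.6]
 dr tot units [ 0.001  0.001 -0.002] deg 0.1 rows>= 1.0
 dr tot units [ 2.000e-03 -1.000e-03  3.998e+00] deg 179.9 rows>= 21.0
 dp tot units (tool axes now) [-0.001 -0.001 -0.719] rows>= 3.0
[1.10398268e-01 9.93887296e-01 1.73132701e-04 4.84211285e-04]
```

```bash

python3 -m inch '{"dp":[[0,0,-0.1],[0,0,-0.15],[0,0,-0.15],[0,0,-0.15],[0,0,-0.15]],"dr":[[0,0,0],[0,0,0],[0,0,0],[0,0,0],[0,0,0]],"fingers":[1,1,1,1,1]}'
python3 - <<'E'
from h import *
go([0.5577,0.0163,0.15],np.radians(13.5))
C,im,d=shot("wrist","w8")
E
```

```text
t: 30.5
eef_pos: [0.4258, 0.3066, 0.1679]
ee_rot: [0.11, 0.994, -0.0, -0.0]
contact_force: [0.2, 0.4, -2.9]
gripper_width: 0.0155
t 30.5 now [0.4258 0.3066 0.1679] jawyaw 77.36 j7 0.21 w 0.0155 F [ 0.2  0.4 -2.9]
 dr tot units [-1.000e-03 -0.000e+00  1.419e+00] deg 63.9 rows>= 8.0
 dr tot units [ 0.000e+00 -1.000e-03 -2.581e+00] deg 116.1 rows>= 14.0
 dp tot units (tool axes now) [-1.282 -1.696  0.119] rows>= 7.0
```

View pics/w8.png

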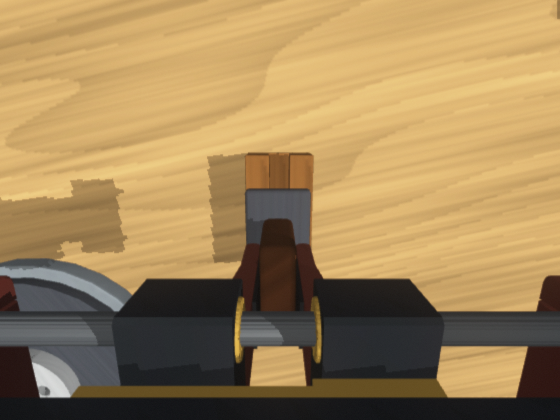

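```bash

python3 -m inch '{"dp":[[-0.183,-0.242,0.017],[-0.183,-0.242,0.017],[-0.183,-0.242,0.017],[-0.183,-0.242,0.017],[-0.183,-0.242,0.017]],"dr":[[0,0,0],[0,0,0],[0,0,0],[0,0,0],[0,0,0]],"fingers":[1,1,1,1,1]}'
python3 -m inch '{"dp":[[-0.183,-0.242,0.017],[-0.183,-0.242,0.017],[0,0,0],[0,0,0],[0,0,0]],"dr":[[0,0,0],[0,0,0],[0,0,0.1775],[0,0,0.1775],[0,0,0.1775]],"fingers":[1,1,1,1,1]}'
python3 -m inch '{"dp":[[0,0,0],[0,0,0],[0,0,0],[0,0,0],[0,0,0]],"dr":[[0,0,0.1775],[0,0,0.1775],[0,0,0.1775],[0,0,0.1775],[0,0,0.1775]],"fingers":[1,1,1,1,1]}'
python3 - <<'E'
from h import *
go([0.5577,0.0163,0.105],np.radians(13.5))
c=vision.camera_info("wrist");T=c["T_tool_cam"];C=(c["mtx"],T[:3,:3],T[:3,3])
for u,v in [(246,189),(278,189),(310,189)]: print(plane(C,u,v,.024).round(4))
C,im,d=shot("wrist","w9")
E
```

```text
t: 31.05
eef_pos: [0.5205, 0.0978, 0.1538]
ee_rot: [0.11, 0.994, -0.0, -0.0]
contact_force: [1.2, 0.0, -2.8]
gripper_width: 0.0162
t: 31.55
eef_pos: [0.5576, 0.0163, 0.1484]
ee_rot: [0.317, 0.948, 0.0, -0.001]
contact_force: [0.3, -0.0, -2.6]
gripper_width: 0.0159
t: 32.05
eef_pos: [0.5575, 0.0169, 0.1485]
ee_rot: [0.622, 0.783, -0.0, -0.0]
contact_force: [-0.1, -0.7, -2.2]
gripper_width: 0.0157
t 32.05 now [0.5575 0.0169 0.1485] jawyaw 13.12 j7 -0.19 w 0.0157 F [-0.1 -0.7 -2.2]
 dr tot units [-0.001 -0.001 -0.009] deg 0.4 rows>= 1.0
 dr tot units [-1.000e-03  2.000e-03  3.991e+00] deg 179.6 rows>= 21.0
 dp tot units (tool axes now) [-0.004  0.     0.29 ] rows>= 1.0
[ 0.0373 -0.0175  0.024 ]
[ 0.0373 -0.0002  0.024 ]
[0.0372 0.0171 0.024 ]
```

View pics/w9.png

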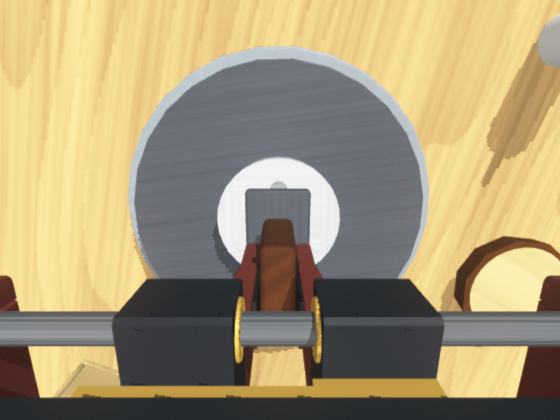

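```bash

python3 -m inch '{"dp":[[0,0,0.1],[0,0,0.1],[0,0,0.08],[0,0,0.01],[0,0,0]],"dr":[[0,0,-0.005],[0,0,0],[0,0,0],[0,0,0],[0,0,0]],"fingers":[1,1,1,1,1]}'
python3 -m inch '{"dp":[[0,0,0.015],[0,0,0.015],[0,0,0.015],[0,0,0.01],[0,0,0]],"dr":[[0,0,0],[0,0,0],[0,0,0],[0,0,0],[0,0,0]],"fingers":[1,1,1,1,1]}'
python3 - <<'E'
from h import *
go([0.5577,0.0163,0.089],np.radians(13.5));print(state()["torque"])
E
```

```text
t: 32.6
eef_pos: [0.5576, 0.0169, 0.1043]
ee_rot: [0.618, 0.786, -0.0, -0.001]
contact_force: [-0.2, 0.8, -2.4]
gripper_width: 0.0155
t: 33.1
eef_pos: [0.558, 0.0168, 0.0969]
ee_rot: [0.618, 0.786, -0.0, -0.0]
contact_force: [-0.9, -0.3, -2.3]
gripper_width: 0.0159
t 33.1 now [0.558  0.0168 0.0969] jawyaw 13.66 j7 -0.23 w 0.0159 F [-0.9 -0.3 -2.3]
 dr tot units [-0.     0.     0.004] deg 0.2 rows>= 1.0
 dr tot units [-0.    -0.    -3.996] deg 179.8 rows>= 21.0
 dp tot units (tool axes now) [-0.003 -0.003  0.053] rows>= 1.0
[-0.04357393 -0.08013173  0.00226157]
```

```bash

python3 -m inch '{"dp":[[0,0,0.01],[0,0,0.01],[0,0,0.01],[0,0,0.008],[0,0,0]],"dr":[[0,0,0],[0,0,0],[0,0,0],[0,0,0],[0,0,0]],"fingers":[1,1,1,1,1]}'
python3 -m inch '{"dp":[[0,0,0.005],[0,0,0.005],[0,0,0.003],[0,0,0],[0,0,0]],"dr":[[0,0,0],[0,0,0],[0,0,0],[0,0,0],[0,0,0]],"fingers":[1,1,1,1,1]}'
python3 - <<'E'
from h import *
go([0.5577,0.0163,0.089],np.radians(13.5));print(state()["torque"])
E
```

```text
t: 33.6
eef_pos: [0.558, 0.0168, 0.0911]
ee_rot: [0.618, 0.786, -0.0, -0.0]
contact_force: [0.1, 0.8, -3.3]
gripper_width: 0.0159
t: 34.1
eef_pos: [0.5581, 0.0168, 0.0893]
ee_rot: [0.618, 0.786, -0.0, -0.0]
contact_force: [0.3, -0.1, -3.5]
gripper_width: 0.0155
t 34.1 now [0.5581 0.0168 0.0893] jawyaw 13.66 j7 -0.23 w 0.0155 F [ 0.3 -0.1 -3.5]
 dr tot units [-0.     0.     0.004] deg 0.2 rows>= 1.0
 dr tot units [-0.    -0.    -3.996] deg 179.8 rows>= 21.0
 dp tot units (tool axes now) [-0.003 -0.003  0.002] rows>= 1.0
[-0.035355   -0.06567201  0.01063013]
```

```bash

python3 -m inch '{"dp":[[0,0,0],[0,0,0],[0,0,0],[0,0,0],[0,0,0]],"dr":[[0,0,0.06],[0,0,0.08],[0,0,0.08],[0,0,0.08],[0,0,0.1]],"fingers":[1,1,1,1,1]}'
python3 - <<'E'
from h import *
go([0.5577,0.0163,0.089]);print(state()["torque"])
E
python3 -m inch '{"dp":[[0,0,0],[0,0,0],[0,0,0],[0,0,0],[0,0,0]],"dr":[[0,0,0.1],[0,0,0.1],[0,0,0.1],[0,0,0.1],[0,0,0.1]],"fingers":[1,1,1,1,1]}'
python3 - <<'E'
from h import *
go([0.5577,0.0163,0.089]);print(state()["torque"])
E
```

```text
t: 34.6
eef_pos: [0.558, 0.0168, 0.0893]
ee_rot: [0.734, 0.679, -0.0, -0.0]
contact_force: [0.1, -1.0, -3.4]
gripper_width: 0.0155
t 34.6 now [0.558  0.0168 0.0893] jawyaw -4.47 j7 -0.51 w 0.0155 F [ 0.1 -1.  -3.4]
 dp tot units (tool axes now) [-0.003 -0.002  0.002] rows>= 1.0
[-0.09508017 -0.01516124  0.14080064]
t: 35.1
eef_pos: [0.5579, 0.0168, 0.0893]
ee_rot: [0.853, 0.522, -0.0, -0.0]
contact_force: [-0.9, -0.7, -2.3]
gripper_width: 0.0159
t 35.1 now [0.5579 0.0168 0.0893] jawyaw -27.0 j7 -0.84 w 0.0159 F [-0.9 -0.7 -2.3]
 dp tot units (tool axes now) [-0.003  0.001  0.002] rows>= 1.0
[-0.07182778  0.13318613  0.147335  ]
```

Torque ≈0.14 N·m, the collar's drag; the lateral force stays small, so it is turning cleanly.

```bash

python3 -m inch '{"dp":[[0,0,0],[0,0,0],[0,0,0],[0,0,0],[0,0,0]],"dr":[[0,0,0.1],[0,0,0.1],[0,0,0.1],[0,0,0.1],[0,0,0.1]],"fingers":[1,1,1,1,1]}'
python3 -m inch '{"dp":[[0,0,0],[0,0,0],[0,0,0],[0,0,0],[0,0,0]],"dr":[[0,0,0.1],[0,0,0.1],[0,0,0.1],[0,0,0.1],[0,0,0.1]],"fingers":[1,1,1,1,1]}'
python3 - <<'E'
from h import *
go([0.5577,0.0163,0.089]);print(state()["torque"])
E
python3 -m inch '{"dp":[[0,0,0],[0,0,0],[0,0,0],[0,0,0],[0,0,0]],"dr":[[0,0,0.05],[0,0,0.05],[0,0,0.05],[0,0,0.05],[0,0,0.05]],"fingers":[1,1,1,1,1]}'
python3 - <<'E'
from h import *
go([0.5577,0.0163,0.089]);print(state()["torque"])
E
```

```text
t: 35.6
eef_pos: [0.5578, 0.0169, 0.0893]
ee_rot: [0.938, 0.346, -0.0, -0.0]
contact_force: [-1.0, -0.6, -2.4]
gripper_width: 0.0157
t: 36.1
eef_pos: [0.5577, 0.017, 0.0893]
ee_rot: [0.988, 0.157, -0.0, -0.0]
contact_force: [-0.9, -0.1, -1.3]
gripper_width: 0.0158
t 36.1 now [0.5577 0.017  0.0893] jawyaw -71.99 j7 -1.52 w 0.0158 F [-0.9 -0.1 -1.3]
 dp tot units (tool axes now) [-0.001  0.004  0.002] rows>= 1.0
[-0.00564101  0.2750059   0.18946375]
t: 36.6
eef_pos: [0.5577, 0.017, 0.0893]
ee_rot: [0.998, 0.06, -0.0, 0.0]
contact_force: [-0.7, -0.7, -1.9]
gripper_width: 0.016
t 36.6 now [0.5577 0.017  0.0893] jawyaw -83.15 j7 -1.68 w 0.016 F [-0.7 -0.7 -1.9]
 dp tot units (tool axes now) [-0.     0.005  0.002] rows>= 1.0
[0.04486104 0.29113141 0.16402977]
```

```bash

python3 -m inch '{"dp":[[0,0,0],[0,0,0],[0,0,0],[0,0,0],[0,0,0]],"dr":[[0,0,0.04],[0,0,0.04],[0,0,0.04],[0,0,0.04],[0,0,0.04]],"fingers":[1,1,1,1,1]}'
python3 - <<'E'
from h import *
go([0.5577,0.0163,0.089]);print(state()["torque"])
E
python3 -m inch '{"dp":[[0,0,0],[0,0,0],[0,0,0],[0,0,0],[0,0,0]],"dr":[[0,0,0.03],[0,0,0.03],[0,0,0.03],[0,0,0.03],[0,0,0.0]],"fingers":[1,1,1,1,1]}'
python3 - <<'E'
from h import *
go([0.5577,0.0163,0.089]);print(state()["torque"])
E
```

```text
t: 37.1
eef_pos: [0.5578, 0.0171, 0.0893]
ee_rot: [1.0, -0.019, -0.0, -0.0]
contact_force: [-3.9, 1.8, -2.3]
gripper_width: 0.016
t 37.1 now [0.5578 0.0171 0.0893] jawyaw -92.21 j7 -1.82 w 0.016 F [-3.9  1.8 -2.3]
 dp tot units (tool axes now) [-0.001  0.005  0.002] rows>= 1.0
[0.2661438  0.71820153 0.08757637]
t: 37.6
eef_pos: [0.5582, 0.017, 0.0893]
ee_rot: [0.998, -0.066, 0.0, -0.0]
contact_force: [-2.3, 0.9, -2.7]
gripper_width: 0.0157
t 37.6 now [0.5582 0.017  0.0893] jawyaw -97.55 j7 -1.9 w 0.0157 F [-2.3  0.9 -2.7]
 dp tot units (tool axes now) [-0.003  0.005  0.002] rows>= 1.0
[0.47374544 0.4360905  0.06208196]
```

```bash
python3 - <<'E'
from h import *
C,im,d=shot("wrist","w10")
s=state();print(s["torque"],s["contact_force"])
E
```

```text
[0.58220501 0.44453295 0.06507109] [-1.58882225  1.28914217 -3.50792067]
```

View pics/w10.png

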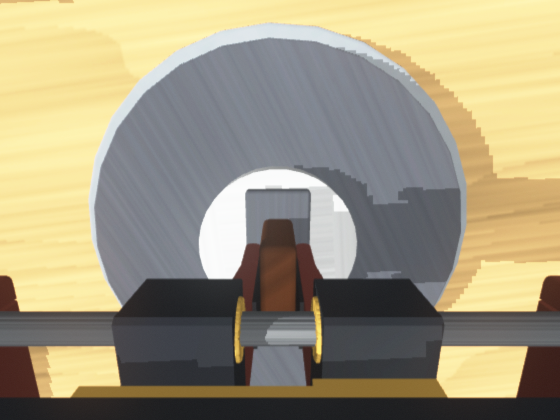

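```bash

python3 -m inch '{"dp":[[0,0,0],[0,0,0],[0,0,0],[0,0,0],[0,0,0]],"dr":[[0,0,0.02],[0,0,0.02],[0,0,0.02],[0,0,0.0],[0,0,0.0]],"fingers":[1,1,1,1,1]}'
python3 - <<'E'
from h import *
go([0.5577,0.0163,0.089]);s=state();print(s["torque"],s["effort"].round(2))
E
python3 -m inch '{"dp":[[0,0,0],[0,0,0],[0,0,0],[0,0,0],[0,0,0]],"dr":[[0,0,0.02],[0,0,0.02],[0,0,0.02],[0,0,0.0],[0,0,0.0]],"fingers":[1,1,1,1,1]}'
python3 - <<'E'
from h import *
go([0.5577,0.0163,0.089]);s=state();print(s["torque"],s["effort"].round(2))
E
```

```text
t: 38.15
eef_pos: [0.5584, 0.017, 0.0894]
ee_rot: [0.996, -0.088, 0.0, 0.0]
contact_force: [0.0, 2.6, -4.8]
gripper_width: 0.0155
t 38.15 now [0.5584 0.017  0.0894] jawyaw -100.14 j7 -1.94 w 0.0155 F [ 0.   2.6 -4.8]
 dp tot units (tool axes now) [-0.004  0.005  0.003] rows>= 1.0
[0.5060767  0.11006294 0.63063761] [ 1.740e+00 -5.905e+01  1.000e+00 -2.405e+01  1.500e-01 -3.000e-02
 -6.400e-01]
t: 38.65
eef_pos: [0.5583, 0.017, 0.0894]
ee_rot: [0.994, -0.112, 0.0, 0.0]
contact_force: [0.7, 1.8, -5.1]
gripper_width: 0.0161
t 38.65 now [0.5583 0.017  0.0894] jawyaw -102.84 j7 -1.98 w 0.0161 F [ 0.7  1.8 -5.1]
 dp tot units (tool axes now) [-0.003  0.005  0.003] rows>= 1.0
[ 0.57655833 -0.21004086  1.45916889] [  2.54 -59.19   1.84 -23.53  -0.53   0.39  -1.49]
```

```bash

python3 -m inch '{"dp":[[0,0,0],[0,0,0],[0,0,0],[0,0,0],[0,0,0]],"dr":[[0,0,-0.04],[0,0,-0.04],[0,0,-0.04],[0,0,-0.03],[0,0,0.0]],"fingers":[1,1,1,1,1]}'
python3 - <<'E'
from h import *
go([0.5577,0.0163,0.089]);s=state();print(s["torque"],s["effort"].round(2))
E
```

```text
t: 39.15
eef_pos: [0.5581, 0.016, 0.0895]
ee_rot: [0.999, -0.054, 0.0, 0.0]
contact_force: [-0.4, -0.3, -2.8]
gripper_width: 0.0159
t 39.15 now [0.5581 0.016  0.0895] jawyaw -96.18 j7 -1.88 w 0.0159 F [-0.4 -0.3 -2.8]
 dp tot units (tool axes now) [-0.003 -0.002  0.003] rows>= 1.0
[0.0484055  0.01429181 0.00498547] [  0.   -57.84  -1.15 -23.4    0.08  -0.08   0.3 ]
```

Unloaded; lift straight out slowly, then up.

```bash

python3 -m inch '{"dp":[[0,0,-0.03],[0,0,-0.05],[0,0,-0.05],[0,0,-0.1],[0,0,-0.2]],"dr":[[0,0,0],[0,0,0],[0,0,0],[0,0,0],[0,0,0]],"fingers":[1,1,1,1,1]}'
python3 - <<'E'
from h import *
go([0.5,0.16,0.17])
go([0.4268,0.3071,0.17],np.radians(77.4))
E
```

```text
t: 39.65
eef_pos: [0.5568, 0.0167, 0.1534]
ee_rot: [0.999, -0.054, -0.002, 0.0]
contact_force: [-0.5, -0.7, -2.8]
gripper_width: 0.0159
t 39.65 now [0.5568 0.0167 0.1534] jawyaw -96.15 j7 -1.86 w 0.0159 F [-0.5 -0.7 -2.8]
 dp tot units (tool axes now) [-0.479 -0.909 -0.11 ] rows>= 4.0
t 39.65 now [0.5568 0.0167 0.1534] jawyaw -96.15 j7 -1.86 w 0.0159 F [-0.5 -0.7 -2.8]
 dr tot units [0.001 0.004 0.143] deg 6.5 rows>= 1.0
 dr tot units [-6.000e-03  2.000e-03 -3.857e+00] deg 173.5 rows>= 21.0
 dp tot units (tool axes now) [-1.07  -1.832 -0.108] rows>= 7.0
```

```bash

python3 -m inch '{"dp":[[-0.134,-0.229,-0.013],[-0.134,-0.229,-0.013],[-0.134,-0.229,-0.013],[-0.134,-0.229,-0.013],[-0.134,-0.229,-0.013]],"dr":[[0,0,0],[0,0,0],[0,0,0],[0,0,0],[0,0,0]],"fingers":[1,1,1,1,1]}'
python3 -m inch '{"dp":[[-0.134,-0.229,-0.013],[-0.134,-0.229,-0.013],[-0.134,-0.229,-0.013],[0,0,0],[0,0,0]],"dr":[[0,0,0],[0,0,0],[0,0,0],[0,0,-0.175],[0,0,-0.175]],"fingers":[1,1,1,1,1]}'
python3 -m inch '{"dp":[[0,0,0],[0,0,0],[0,0,0],[0,0,0],[0,0,0]],"dr":[[0,0,-0.175],[0,0,-0.175],[0,0,-0.175],[0,0,-0.175],[0,0,-0.175]],"fingers":[1,1,1,1,1]}'
python3 -m inch '{"dp":[[0,0,0],[0,0,0],[0,0,0],[0,0,0],[0,0,0]],"dr":[[0,0,-0.175],[0,0,-0.175],[0,0,-0.175],[0,0,-0.175],[0,0,-0.175]],"fingers":[1,1,1,1,1]}'
python3 -m inch '{"dp":[[0,0,0],[0,0,0],[0,0,0],[0,0,0],[0,0,0]],"dr":[[0,0,-0.175],[0,0,-0.175],[0,0,-0.175],[0,0,-0.175],[0,0,-0.175]],"fingers":[1,1,1,1,1]}'
python3 -m inch '{"dp":[[0,0,0],[0,0,0],[0,0,0],[0,0,0],[0,0,0]],"dr":[[0,0,-0.175],[0,0,-0.175],[0,0,-0.175],[0,0,-0.175],[0,0,-0.175]],"fingers":[1,1,1,1,1]}'
python3 - <<'E'
from h import *
go([0.4268,0.3071,0.17],np.radians(77.4))
shot("top","t11",(215,190,325,300),5)
shot("wrist","w11")
E
```

```text
t: 40.15
eef_pos: [0.476, 0.1997, 0.1647]
ee_rot: [0.999, -0.054, 0.001, -0.0]
contact_force: [0.4, 0.9, -2.2]
gripper_width: 0.016
t: 40.65
eef_pos: [0.4267, 0.3092, 0.1704]
ee_rot: [0.996, 0.088, 0.001, -0.0]
contact_force: [0.1, -1.2, -2.5]
gripper_width: 0.0159
t: 41.15
eef_pos: [0.4279, 0.3072, 0.1703]
ee_rot: [0.909, 0.417, 0.0, 0.0]
contact_force: [0.4, 0.1, -3.4]
gripper_width: 0.0156
t: 41.65
eef_pos: [0.4279, 0.3071, 0.1702]
ee_rot: [0.715, 0.699, 0.0, 0.0]
contact_force: [0.9, -0.6, -2.1]
gripper_width: 0.0159
t: 42.15
eef_pos: [0.428, 0.3071, 0.1702]
ee_rot: [0.438, 0.899, 0.0, 0.001]
contact_force: [-0.1, -0.3, -2.3]
gripper_width: 0.016
t: 42.65
eef_pos: [0.428, 0.307, 0.1702]
ee_rot: [0.11, 0.994, -0.0, 0.001]
contact_force: [-1.4, 0.3, -2.7]
gripper_width: 0.0156
t 42.65 now [0.428  0.307  0.1702] jawyaw 77.39 j7 0.24 w 0.0156 F [-1.4  0.3 -2.7]
 dr tot units [-0.     0.002 -0.   ] deg 0.1 rows>= 1.0
 dr tot units [3.e-03 1.e-03 4.e+00] deg 180.0 rows>= 21.0
 dp tot units (tool axes now) [ 0.008 -0.001  0.001] rows>= 1.0
```

View pics/t11.png

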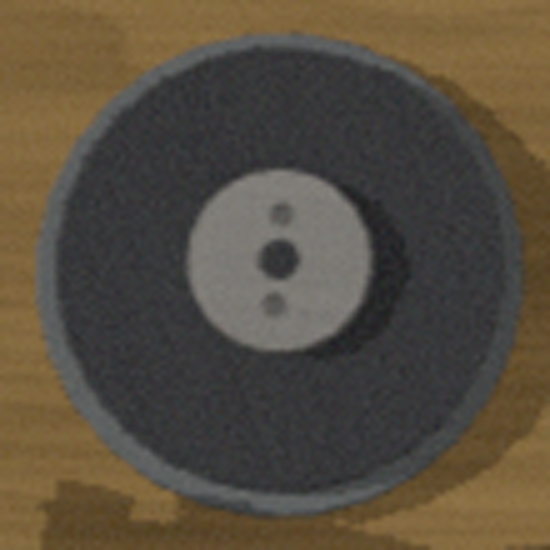

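View pics/w11.png

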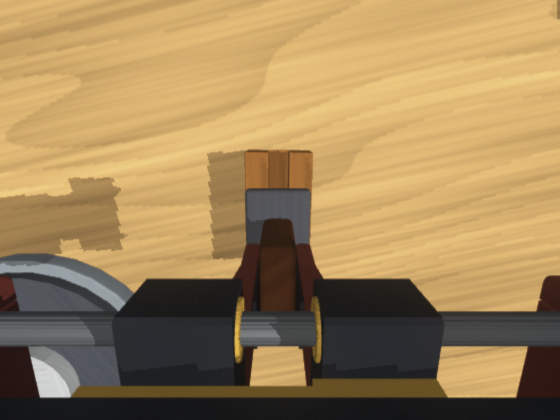

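```bash

python3 -m inch '{"dp":[[0.004,0,0.1],[0,0,0.2],[0,0,0.2],[0,0,0.1],[0,0,0.05]],"dr":[[0,0,0],[0,0,0],[0,0,0],[0,0,0],[0,0,0]],"fingers":[1,1,1,1,1]}'
python3 -m inch '{"dp":[[0,0,0.02],[0,0,0.02],[0,0,0.015],[0,0,0.01],[0,0,0]],"dr":[[0,0,0],[0,0,0],[0,0,0],[0,0,0],[0,0,0]],"fingers":[1,1,1,1,1]}'
python3 - <<'E'
from h import *
go([0.4268,0.3071,0.0621],np.radians(77.4))
E
```

```text
t: 43.25
eef_pos: [0.4263, 0.3069, 0.0703]
ee_rot: [0.113, 0.994, -0.001, -0.001]
contact_force: [0.7, -0.2, -2.2]
gripper_width: 0.0156
t: 43.75
eef_pos: [0.4273, 0.3074, 0.0625]
ee_rot: [0.112, 0.994, 0.0, 0.0]
contact_force: [-0.7, -0.1, -2.9]
gripper_width: 0.0156
t 43.75 now [0.4273 0.3074 0.0625] jawyaw 77.09 j7 0.1 w 0.0156 F [-0.7 -0.1 -2.9]
 dr tot units [ 0.     0.001 -0.007] deg 0.3 rows>= 1.0
 dr tot units [ 1.000e-03 -1.000e-03  3.993e+00] deg 179.7 rows>= 21.0
 dp tot units (tool axes now) [ 0.003 -0.003  0.003] rows>= 1.0
```

```bash

python3 -m inch '{"dp":[[0,0,0.004],[0,0,0.004],[0,0,0],[0,0,0],[0,0,0]],"dr":[[0,0,0],[0,0,0],[0,0,0],[0,0,0],[0,0,0]],"fingers":[1,1,1,1,1]}'
```

```text
t: 44.25
eef_pos: [0.4273, 0.3075, 0.0621]
ee_rot: [0.112, 0.994, -0.0, 0.001]
contact_force: [-2.0, -3.8, 8.9]
gripper_width: 0.0158
```

Seated (8.9 N up). Release gently and rise.

```bash

python3 -m inch '{"dp":[[0,0,0],[0,0,0],[0,0,0],[0,0,0],[0,0,0]],"dr":[[0,0,0],[0,0,0],[0,0,0],[0,0,0],[0,0,0]],"fingers":[0.5,0.3,0.1,0,0]}'
python3 -m inch '{"dp":[[0,0,-0.1],[0,0,-0.2],[0,0,-0.2],[0,0,-0.2],[0,0,-0.2]],"dr":[[0,0,0],[0,0,0],[0,0,0],[0,0,0],[0,0,0]],"fingers":[-0.2,-0.2,-0.2,-0.2,-0.2]}'
python3 - <<'E'
from h import *
go([0.5,0.16,0.2])
shot("wrist","w12")
shot("scene","s12")
shot("top","t12")
E
```

```text
t: 44.75
eef_pos: [0.427, 0.3074, 0.0609]
ee_rot: [0.112, 0.994, 0.0, -0.0]
contact_force: [-0.2, -0.3, -0.7]
gripper_width: 0.0433
t: 45.25
eef_pos: [0.4267, 0.3076, 0.1982]
ee_rot: [0.112, 0.994, 0.0, 0.0]
contact_force: [0.9, 0.2, -0.6]
gripper_width: 0.0524
t 45.25 now [0.4267 0.3076 0.1982] jawyaw 77.15 j7 0.26 w 0.0524 F [ 0.9  0.2 -0.6]
 dp tot units (tool axes now) [-0.695 -0.851 -0.012] rows>= 4.0
```

View pics/w12.png

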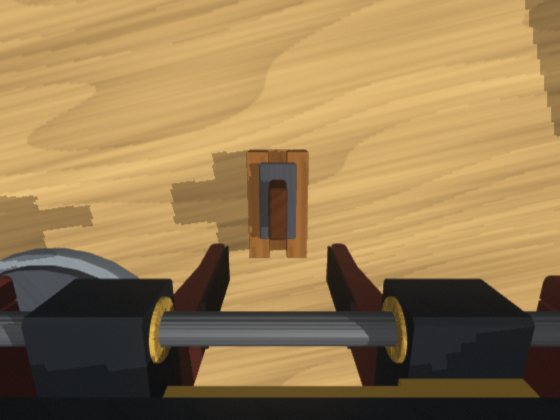

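View pics/t12.png

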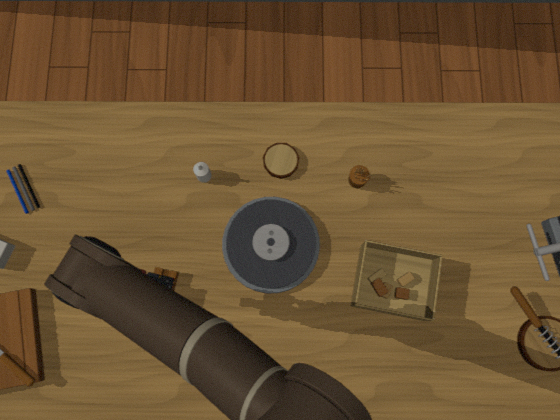

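View pics/s12.png

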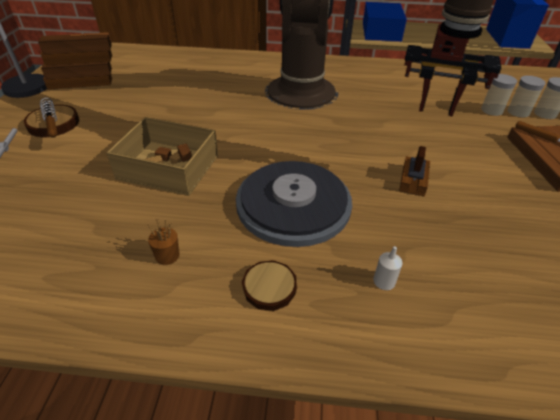

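```bash
python3 - <<'E'
from rig import ctrl
print(ctrl.close_job())
E
```

```text
the job is handed in; nothing more can be done
None
```

The job is done and handed in at about 45 s of the 208 s allowed.

- **Offcuts:** All five are in the scrap bin, and the last camera views show the turntable clear. The brown 26 mm block rests on top of two of the others.
- **Collar:** Both pins sat about 10 mm deep, judged from the tool height. One bite of about 108° (1.9 rad) clockwise was enough. The moment stayed near 0.15 N m while the collar turned, then climbed to 1.46 N m over the last few degrees, which I read as the stop. I backed off inside the pin clearance before lifting out. The holes seen from above afterwards lie about 108° round from where they started, so the collar's reading should be close to 2.0, but I had no direct reading of it.
- **Spanner:** It is back on its rest in its original orientation, upright with the pins in the slot. The placing pressed at 8.9 N, and the wrist view after release matches the first one.
- **Bystanders:** The bottle, pot and log slice look unmoved.

None of the checks failed. Shortly before the stop, the sideways moments rose to about 0.5 N m while the turning moment dipped, which I could not fully explain. The spanner stayed aligned in the grip, and the turning moment then climbed as expected at a stop.

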